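# Set the tape for the next saw cut

## Robot

A 6-joint arm with a two-finger parallel gripper is mounted at the origin on the work surface. World frame = base frame: x ahead of the robot, y to its left, z up, the work surface at z = 0. Lengths are in m, angles in degrees, forces in N, time in s.
With the tool pointing down it reaches from about 0.4 to 0.825 m from the base axis. Payload 7 kg.
Tool frame: the origin (TCP) lies at the centre of the arm's flange, where the gripper is bolted on; the fingertips stand 178 mm ahead of it and the grasp point (between the pads) lies 159 mm ahead of it; x points along the fingers, y is the direction in which the jaws open and shut, and the axes are right-handed (so a half turn about x gives the same grasp; the last joint's range is limited). The gripper opens to 88 mm and grips with 3 to 60 N. Pads are 19 mm wide; open, the fingers measure 130 mm over their backs; the gripper's body (78 mm by 193 mm) begins 47 mm behind the grasp point.
Start: joints at [84.918, 20.546, 0.682, 0, -70.136, -16.507], TCP at [0.248, 0.628, 0.405] pointing down, gripper open.
Joint ranges: [-176.03, 176.03], [-82.01, 121.73], [-58.28, 71.71], [-173.87, 95.51], [-174.79, -0.11], [-173.66, 173.66]. Speed limits (degrees/s): [136.94, 136.94, 172.46, 180, 180, 180].

## Interface

Orientations are given as [roll, pitch, yaw] about the fixed x, y, z axes, in that order (R = Rz(yaw) Ry(pitch) Rx(roll)).
In Python, from plant import ctrl gives the robot as it stands. The module is installed in compiled form; this text tells all that it offers.
- The arm moves only by the shell command python3 -m inch 'ROWS'. ROWS is JSON, one flat list of numbers, 7 for each row, row after row: the shift along the tool's x, y, z in m, then the turn, a rotation vector about the tool's x, y, z in degrees, then the finger opening in m, from 0 to 0.0876. In form: [dx, dy, dz, rx, ry, rz, hand, dx, dy, dz, rx, ry, rz, hand, ...]. A call has 1 to 20 rows; each row shifts and turns the pose as measured when the row begins, along the tool's axes as they then stand; what a row does not reach is not made up. A row lasts 1/8 s, in which the tool goes at most 62.5 mm and 10.7 degrees, less where a joint would pass 70% of its speed; a pose out of reach is approached as far as the arm can. A call with a gripper value outside its range is refused whole. The fingers move at their own pace and stop on an object; the grip force is fixed at half the most. Time passes only in rows, so rows that do not move let the fingers close. It gives the time, the measured TCP pose, the force and the opening at its end, in the units of the state.
- ctrl.get_obs(): the state, without advancing time (a new reading comes with each control period).
- ctrl.snapshot(name): name is "scene" or "top" or "wrist"; returns a dict with "color" (384x512x3 uint8, red, green, blue), "depth" (384x512 float32, m along the optical axis (not along the pixel's ray), 0 where there is no reading), "K" (3x3 intrinsics, pixels), "position" and "attitude" of the camera in the world; the wrist camera has in their place "hand_eye" (4x4, takes a point from camera to tool coordinates, whose origin is the TCP and whose axes are the tool frame's). Camera axes: x right, y up, looking along -z (the intrinsics and any distortion apply to the point x, -y, -z); pixel columns grow to the right and rows downward; lengths in m; the calibration is good to about 2 mm. A picture is of the moment at which its call begins: read the wrist's pose just before it.
- ctrl.close_job(): hands the job in, once; it reports no verdict.
The state is a dict: "clock": time; "joint_pos": joint angles; "qvel": joint speeds; "tau": joint torques, N m; "tool_pos": TCP position; "orientation": TCP orientation; "force": force on the tool from outside, world axes, zero at the start; "moment": the same for the moment, N m; "opening": finger opening in m.
Only numpy, scipy, OpenCV 4.12 (cv2) and the standard library are available. Lean on these libraries where they do the work, as an engineer would, in place of code of your own. Each camera call takes 0.05 s, during which the arm holds its last target.

## Task

Put all the pieces already sawn off into the plywood tray and set the tape for the next cut: lift the pocket tape off its hanger, hook its end over the free end of the bar in the vice, and draw the case back along the bar until its mouth is level with the chalk line. Then press the lock button on the case fully down and leave the tape there, standing on the bar, hooked and locked. Leave the oil bottle, the tin and the hammer where they are.

Things in the scene. Friction and masses are not known exactly. Their poses are not given: they have to be found in the camera images.
- stock: Steel bar (box section 40 mm wide, 25 high) held level in a low red vice, fixed. Origin on the bench below the middle of the bar's free end; x points along the bar, out of that end; z up. Bar top 65 mm, underside 40 mm above the bench. The vice (68 mm high) lies between x = -255 and -365 mm, reaching y = -73 mm and, with its screw, +133 mm. The square free end is the edge to hook.
- bar_end (a point): Middle of the top edge of the bar's free end.
- line: A white chalk line, 2 mm wide, across the bar's top and down its sides, 100 to 140 mm from the free end. The origin is in the middle of the line on the bar's top face; axes as those of the bar.
- hanger: A fixed upright steel tongue 3 mm thick and 50 mm wide, top edge 130 mm above the bench, on a foot 70 by 90 mm. Origin on the bench under the tongue; x points to the side where the tape hangs. The clip behind the tape's case reaches 22 mm down over the tongue, so raise the tape 25 mm to take it off.
- tape: Pocket tape measure, 0.4 to 0.7 kg: case 75 mm long (x), 34 wide (y), 62 high (z), flat rubber-booted sides. Origin mid-underside; x points to the nose, z up. A belt clip behind the case (to x = -51 mm, z = 32 to 57 mm) hangs it on the hanger, upright, nose out, drooping some 2 degrees. Lock button on top. Let go standing on the bar, it stays there against its spring.
- mouth (a point): The tape's mouth: the foot of the nose face, where the blade comes out; 37.5 mm ahead of the tape's origin, at the height of the case's underside.
- hook (a point): Inner face of the steel hook at the blade's end, 2 mm below the case's underside. The hook is 20 mm wide, 3 mm thick and reaches 10 mm below the case's underside; with the blade fully in, its inner face is 5.5 mm ahead of the mouth.
- blade (a joint): How far the blade is drawn out, in m: 0 fully in, 0.15 at most. A spring of about 1.5 N always draws it in; the blade (20 mm wide, stiff and straight) runs 3 mm above the case's underside.
- button (a point): Top of the lock button, 18 by 18 mm, in the middle of the case's top; 76 mm above the case's underside when up.
- lock (a joint): Lock button travel, in m: 0 up (blade free), 0.008 fully down (blade braked). It needs about 6 N and stays down (it can be pinched and pulled up again).
- piece1: A sawn-off piece of steel box section, 40 mm (x) by 45 mm (y) by 25 mm high, 0.13 kg, lying on the bench. The origin is in the middle of its underside. Three to five such pieces are there.
- piece2: A sawn-off piece of steel box section, 40 mm (x) by 45 mm (y) by 25 mm high, 0.13 kg, lying on the bench. The origin is in the middle of its underside. Three to five such pieces are there.
- piece3: A sawn-off piece of steel box section, 40 mm (x) by 45 mm (y) by 25 mm high, 0.13 kg, lying on the bench. The origin is in the middle of its underside. Three to five such pieces are there.
- piece4: A sawn-off piece of steel box section, 40 mm (x) by 45 mm (y) by 25 mm high, 0.13 kg, lying on the bench. The origin is in the middle of its underside. Three to five such pieces are there.
- piece5: A sawn-off piece of steel box section, 40 mm (x) by 45 mm (y) by 25 mm high, 0.13 kg, lying on the bench. The origin is in the middle of its underside. Three to five such pieces are there.
- tray: A fixed open plywood tray, 190 mm (x) by 180 mm (y), walls 35 mm high and 5 mm thick, floor 5 mm thick. The origin is in the middle of its underside.
- oil: Bystander: orange oil bottle, 60 mm across, 170 mm high. The origin is in the middle of its foot.
- tin: Bystander: yellow tin, 84 mm across, 105 mm high. The origin is in the middle of its foot.
- hammer: Bystander: a hammer lying on the bench. The origin lies on its underside.

How it is judged:
By the outcome, as a careful person would: the job done as asked, in the order asked, and still so for the second after the job is handed in, with the robot touching nothing.
Of piece1, piece2, piece3, piece4, piece5 only 3 to 5 are there at a start; the rules pass over those that are not, and their reading is None.
At some moment in a run one of piece1, piece2, piece3, piece4, piece5 may be knocked a few centimetres aside while the robot is not near it.
It also fails if it takes over 210 s, if anything falls off the work surface, if the arm or the gripper's body presses on something with over 40 N, if the wrist force passes 120 N, or if a joint passes its speed limit or range.

## Working session

There is one attempt and no reset: what is moved stays moved. The work goes in short steps, Python scripts to look and compute and a shell command to move; the robot and the scene stay as the last step left them, time stands still between calls to the robot, and variables do not carry over. Pictures are saved under pics/ and viewed, and the job is handed in when it is done.

```bash
mkdir -p pics; ls
python3 - <<'E'
from plant import ctrl
import cv2
print(ctrl.get_obs())
for n in ("scene","top","wrist"):
    s=ctrl.snapshot(n)
    cv2.imwrite(f"pics/{n}0.png",s["color"][:,:,::-1])
    print(n,{k:v for k,v in s.items() if k not in("color","depth")}, s["depth"].min(),s["depth"].max())
E
```

```text
pics
{'clock': 0.0, 'joint_pos': array([ 8.49199802e+01,  2.05901144e+01,  6.34489742e-01, -2.01341190e-02,
       -7.01368217e+01, -1.65068930e+01]), 'qvel': array([ 0.08897632, -0.01811858, -0.04732898,  0.07255107,  0.02247775,
       -0.09835704]), 'tau': array([-2.39096429e-03, -5.82713592e+01,  2.93059856e+01,  6.99760705e+00,
        6.95106952e-03, -1.64217281e-04]), 'tool_pos': array([0.24826971, 0.62747052, 0.40374276]), 'orientation': array([  94.93754189,   89.90563525, -106.65622719]), 'force': array([ 0.83234193, -0.69662528, -0.87777262]), 'moment': array([ 1.14035227e-02,  2.29074385e-02, -7.09254198e-05]), 'opening': 0.08766520520878195}
scene {'K': array([[348.81173211,   0.        , 259.14526833],
       [  0.        , 348.81173211, 191.81459845],
       [  0.        ,   0.        ,   1.        ]]), 'position': array([1.25993405, 0.27613318, 0.70872479]), 'attitude': array([ 49.78812099,   0.48887843, 113.7701976 ])} 0.0 3.733706
top {'K': array([[433.69631755,   0.        , 249.92685018],
       [  0.        , 433.69631755, 187.04214022],
       [  0.        ,   0.        ,   1.        ]]), 'position': array([ 0.41272923, -0.02602902,  1.25447454]), 'attitude': array([ 10.11505848,   0.1927926 , -90.12532409])} 0.0 2.1759868
wrist {'K': array([[311.96116668,   0.        , 258.13688382],
       [  0.        , 311.96116668, 187.70992613],
       [  0.        ,   0.        ,   1.        ]]), 'hand_eye': array([[ 4.52921236e-04,  2.47966290e-01, -9.68768555e-01,
         1.93701301e-02],
       [ 9.99999859e-01, -3.80756718e-04,  3.70063974e-04,
        -5.79593228e-05],
       [-2.77101745e-04, -9.68768587e-01, -2.47966427e-01,
        -6.63159975e-02],
       [ 0.00000000e+00,  0.00000000e+00,  0.00000000e+00,
         1.00000000e+00]])} 0.0 1.1898139
```

View pics/scene0.png

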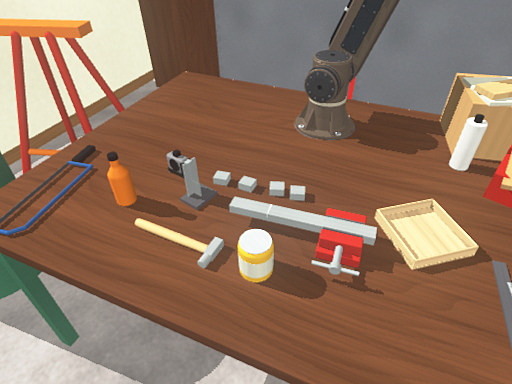

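View pics/top0.png

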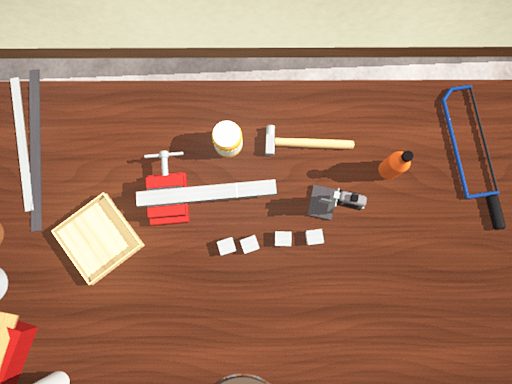

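View pics/wrist0.png

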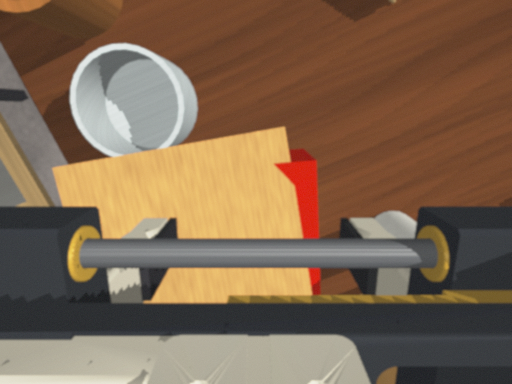

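The first views show four pieces (top view, around (227,246) to (315,237)), the bar with its free end at (276,187), and the tape on its hanger at about (350,200). The tray is at (97,239). Next I measure them.

```bash
cat > h.py <<'E'
import numpy as np, cv2
from scipy.spatial.transform import Rotation as R
from plant import ctrl
def Rm(e): return R.from_euler('xyz',e,degrees=True).as_matrix()
def cam(s,obs=None):
    if 'hand_eye' in s:
        T=np.eye(4);T[:3,:3]=Rm(obs['orientation']);T[:3,3]=obs['tool_pos']
        return T@s['hand_eye']
    T=np.eye(4);T[:3,:3]=Rm(s['attitude']);T[:3,3]=s['position'];return T
def cloud(s,T):
    d=s['depth'];v,u=np.mgrid[:d.shape[0],:d.shape[1]];K=s['K']
    p=np.stack([(u-K[0,2])/K[0,0]*d,-(v-K[1,2])/K[1,1]*d,-d],-1)
    return p@T[:3,:3].T+T[:3,3]
def ray(s,T,uv,z):
    K=s['K'];uv=np.atleast_2d(uv).astype(float)
    r=np.c_[(uv[:,0]-K[0,2])/K[0,0],-(uv[:,1]-K[1,2])/K[1,1],-np.ones(len(uv))]@T[:3,:3].T
    return T[:3,3]+r*((z-T[2,3])/r[:,2])[:,None]
def proj(s,T,P):
    q=(np.atleast_2d(P)-T[:3,3])@T[:3,:3];K=s['K']
    return np.c_[K[0,0]*q[:,0]/-q[:,2]+K[0,2],K[1,1]*-q[:,1]/-q[:,2]+K[1,2]]
def snap(n):
    o=ctrl.get_obs();s=ctrl.snapshot(n);return s,cam(s,o),o
def save(s,f,box=None,k=1):
    c=s['color'][:,:,::-1]
    if box: c=c[box[1]:box[3],box[0]:box[2]]
    cv2.imwrite(f,cv2.resize(c,None,fx=k,fy=k,interpolation=cv2.INTER_CUBIC))
def rel(o,pt,yaw):
    """grasp target pt (grasp point), tool down with jaw yaw (tool y dir angle): shift & turn in tool frame"""
    Rt=down(yaw);t=pt-Rt[:,0]*0.159
    Rc=Rm(o['orientation']);
    return Rc.T@(t-o['tool_pos']),R.from_matrix(Rc.T@Rt).as_rotvec(degrees=True)
def down(yaw):
    a=np.radians(yaw);x=np.array([0,0,-1.]);y=np.array([np.cos(a),np.sin(a),0]);return np.c_[x,y,np.cross(x,y)]
E
python3 - <<'E'
from h import *
np.set_printoptions(precision=4,suppress=True)
s,T,o=snap("top");P=cloud(s,T)
save(s,"pics/topc.png",(130,120,370,260),3.3)
print(Rm(o['orientation']))
hs=cv2.cvtColor(s['color'],cv2.COLOR_RGB2HSV)
m=((P[...,2]>0.015)&(P[...,2]<0.3)).astype(np.uint8)
n,l,st,c=cv2.connectedComponentsWithStats(m)
for i in range(1,n):
    if st[i,4]<30: continue
    Q=P[l==i]; zt=np.percentile(Q[:,2],90)
    top=(l==i)&(P[...,2]>zt-0.006)
    pts=P[top][:,:2].astype(np.float32)
    r=cv2.minAreaRect(pts*1000)
    print(st[i],"ztop %.4f"%zt,"rect",np.round(r[0],1),np.round(r[1],1),round(r[2],1),"col",hs[l==i].mean(0).round())
E
```

```text
[[-0.0004 -0.3681 -0.9298]
 [-0.0013 -0.9298  0.3681]
 [-1.      0.0013 -0.0001]]
[211 121  31  36 863] ztop 0.1058 rect [767.4  44.2] [74.1 73.1] 48.7 col [ 26.  32. 238.]
[265 125  89  30 860] ztop 0.0259 rect [ 770.  -196.4] [259.3  88.6] 87.6 col [ 29.  48. 240.]
[ 136  151  140   75 3833] ztop 0.0665 rect [598.  104.5] [376.7 185. ] 75.9 col [ 29.  65. 232.]
[379 151  34  28 644] ztop 0.1675 rect [ 687.4 -427.9] [25.4 27.5] 49.6 col [ 19. 169. 175.]
[318 189  49  23 628] ztop 0.1384 rect [ 582.5 -283.3] [83.2 28.1] 75.5 col [ 28.  26. 133.]
[482 190  23  40 381] ztop 0.0234 rect [ 564.9 -725.7] [110.1  40.8] 10.3 col [90. 34. 64.]
[ 51 193  92  93 832] ztop 0.0354 rect [486.9 411.6] [191.  180.9] 38.0 col [ 25.  61. 247.]
[305 229  19  17 229] ztop 0.0270 rect [ 489.  -203.4] [39.9 44.8] 6.8 col [ 56.   5. 241.]
[275 232  16  15 230] ztop 0.0272 rect [ 483.4 -113.9] [42.8 39.4] 89.1 col [ 56.   5. 243.]
[240 236  19  18 231] ztop 0.0267 rect [468.4 -18.7] [40.  44.8] 19.6 col [ 54.   5. 243.]
[216 238  20  18 232] ztop 0.0269 rect [463.4  46.6] [40.  44.7] 17.0 col [ 53.   5. 242.]
[  0 272   5  23  72] ztop 0.0328 rect [361.2 667.2] [38.   5.2] 5.8 col [ 58.   2. 234.]
[   0  312   35   72 1666] ztop 0.0920 rect [206.3 594.7] [172.4  51.7] 5.3 col [  8. 167. 221.]
[ 34 373  33  11 241] ztop 0.1058 rect [125.9 495.6] [28.2  4.5] 80.1 col [ 20.  12. 224.]
```

View pics/topc.png

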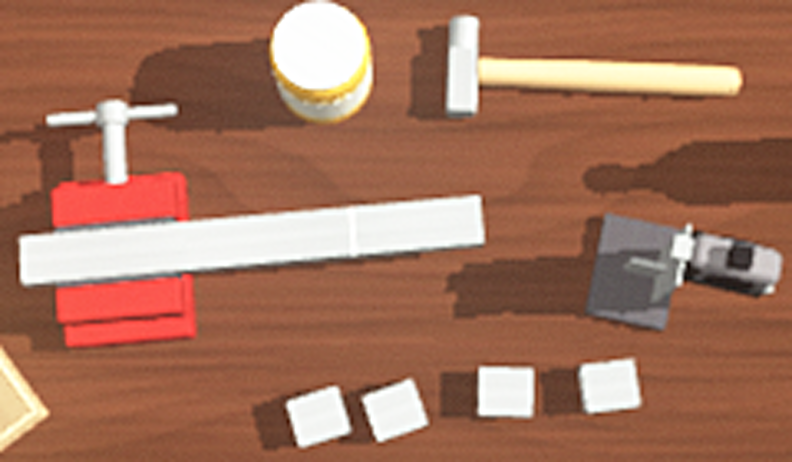

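```bash
python3 -m inch '[0,0,0,10,0,0,0.0876,0,0,0,10,0,0,0.0876,0,0,0,10,0,0,0.0876,0,0,0,10,0,0,0.0876,0,0,0,10,0,0,0.0876]'
cat >> h.py <<'E'
np.set_printoptions(precision=4,suppress=True)
def go(x,y,tcpz,yaw):
    o=ctrl.get_obs();d,r=rel(o,np.array([x,y,tcpz-0.159]),yaw)
    print("tcp",o['tool_pos'],"shift",d,"turn",r,"n",np.linalg.norm(d)/.0625,"f",o['force'],"op",o['opening'])
def pieces():
    s,T,o=snap("top");P=cloud(s,T);hs=cv2.cvtColor(s['color'],cv2.COLOR_RGB2HSV)
    m=((P[...,2]>0.015)&(P[...,2]<0.05)&(hs[...,1]<20)&(P[...,0]>.33)&(P[...,0]<.56)).astype(np.uint8)
    n,l,st,c=cv2.connectedComponentsWithStats(m)
    for i in range(1,n):
        if st[i,4]<80: continue
        Q=P[l==i];zt=np.percentile(Q[:,2],90)
        r=cv2.minAreaRect((Q[Q[:,2]>zt-.006][:,:2]*1000).astype(np.float32))
        w,h=r[1];a=r[2] if w<h else r[2]-90
        print("piece",np.round(r[0],1),np.round((w,h),1),"jaw yaw %.1f"%(a+180),"z %.4f"%zt)
    return s,T,P
E
python3 -c "
from h import *
pieces();go(.4634,.0466,.30,197)"
```

```text
clock: 0.82
tool_pos: [0.2482, 0.6273, 0.4026]
orientation: [146.9, 89.8, -106.2]
force: [-0.9, 0.7, 0.3]
opening: 0.0876
piece [ 536.9 -729.8] [43.9 24. ] jaw yaw 96.8 z 0.0245
piece [ 489.3 -203.1] [39.  44.8] jaw yaw 187.0 z 0.0270
piece [ 484.6 -114. ] [42.6 36.9] jaw yaw 179.6 z 0.0267
piece [468.9 -19.2] [39.8 43.7] jaw yaw 198.6 z 0.0268
piece [463.6  46.2] [39.8 43.8] jaw yaw 197.0 z 0.0271
tcp [0.2482 0.6273 0.4025] shift [ 0.1044 -0.0432 -0.6175] turn [-0.646  -0.1787 -0.1202] n 10.04345430219671 f [-0.3091  0.5651 -0.4412] op 0.08781653154571464
```

```bash
python3 -m inch '[0,-0.004,-0.056,0,0,0,0.0876,0,-0.004,-0.056,0,0,0,0.0876,0,-0.004,-0.056,0,0,0,0.0876,0.01,-0.004,-0.056,0,0,0,0.0876,0.01,-0.004,-0.056,0,0,0,0.0876,0.015,-0.004,-0.056,0,0,0,0.0876,0.015,-0.004,-0.056,0,0,0,0.0876,0.015,-0.004,-0.056,0,0,0,0.0876,0.015,-0.004,-0.056,0,0,0,0.0876,0.015,-0.004,-0.056,0,0,0,0.0876,0.01,-0.004,-0.056,0,0,0,0.0876]'
python3 -c "
from h import *
go(.4634,.0466,.185,197)"
```

```text
clock: 2.25
tool_pos: [0.4777, 0.0377, 0.2972]
orientation: [-108.1, 89.8, 0.7]
force: [0.3, 0.1, -0.2]
opening: 0.0873
tcp [0.4777 0.0377 0.2972] shift [0.1122 0.0111 0.0132] turn [ 1.828  -0.0725  0.234 ] n 1.815578555100807 f [ 0.3034  0.1027 -0.2107] op 0.08732875829141944
```

```bash
python3 -m inch '[0.04,0.011,0.013,1.8,0,0,0.0876,0.02,0,0,0,0,0,0.0876]'
python3 -c "
from h import *
go(.4634,.0466,.185,197);s,T,o=snap('wrist');save(s,'pics/w1.png')
P=cloud(s,T);print(P[200,256])"
```

```text
clock: 2.5
tool_pos: [0.4645, 0.0413, 0.2363]
orientation: [-99.4, 89.6, 7.4]
force: [0.5, 0.6, 0.0]
opening: 0.0877
tcp [0.4645 0.0413 0.2363] shift [ 0.0513 -0.0001  0.0055] turn [-0.2464 -0.0615  0.3669] n 0.824713589977228 f [0.5085 0.5597 0.0102] op 0.0876875878506427
[0.4699 0.0328 0.0264]
```

View pics/w1.png

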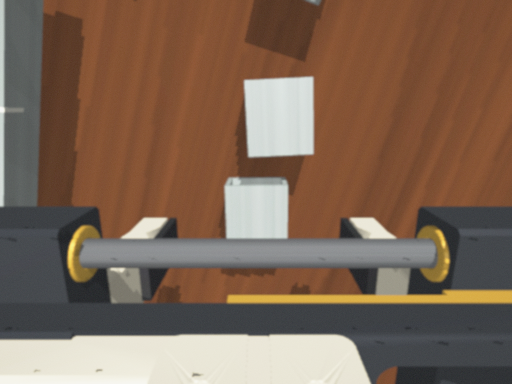

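The wrist view shows the piece at columns 225–288, centred between the fingers. I descend and grip.

```bash
python3 -m inch '[0.03,0,0.005,0,0,0,0.0876,0.02,0,0,0,0,0,0.0876,0,0,0,0,0,0,0.0876]'
python3 -c "
from h import *
go(.4634,.0466,.185,197)"
python3 -m inch '[0,0,0,0,0,0,0.03,0,0,0,0,0,0,0.03,0,0,0,0,0,0,0.03,0,0,0,0,0,0,0.03,0,0,0,0,0,0,0.03]'
python3 -c "
from h import *
c,s_=np.cos(np.radians(38)),np.sin(np.radians(38))
for i,j in((1,-1),(1,1),(-1,-1),(-1,1)):
    x=.4869+c*.038*i-s_*.045*j;y=.4116+s_*.038*i+c*.045*j;print(i,j,x,y);
go(.4869,.4116,.26,197)"
```

```text
clock: 2.92
tool_pos: [0.4642, 0.0467, 0.1845]
orientation: [-106.7, 89.7, 0.5]
force: [-0.2, 0.2, -0.2]
opening: 0.0876
tcp [0.4642 0.0467 0.1845] shift [-0.0005  0.0008  0.0002] turn [ 0.2517 -0.0945  0.3171] n 0.014987618812967687 f [-0.1636  0.1779 -0.1573] op 0.08764986307682844
clock: 3.55
tool_pos: [0.4654, 0.0475, 0.1878]
orientation: [-94.4, 89.4, 13.1]
force: [-1.0, -0.5, -0.4]
opening: 0.0428
1 -1 0.54454917502671 0.39953465215007256
1 1 0.48913964224740075 0.47045561997467755
-1 -1 0.4846603577525992 0.3527443800253225
-1 1 0.4292508249732899 0.4236653478499275
tcp [0.4654 0.0475 0.1878] shift [-0.071  -0.1303  0.3409] turn [ 0.4281 -0.045   0.6217] n 5.948352634954385 f [-0.96   -0.5271 -0.3819] op 0.042800080822857176
```

```bash
python3 -m inch '[0,0,0,0,0,0,0.03,-0.04,0,0,0,0,0,0.03,-0.04,0,0,0,0,0,0.03,0,0,0,0,0,0,0.03]'
python3 -c "
from h import *
go(.5445,.3995,.26,218)"
```

```text
clock: 4.05
tool_pos: [0.4641, 0.0471, 0.269]
orientation: [-100.6, 89.6, 6.9]
force: [1.3, 0.1, -1.5]
opening: 0.0397
tcp [0.4641 0.0471 0.269 ] shift [ 0.0099 -0.1821  0.3122] turn [-20.5827  -0.1557   0.4091] n 5.784930488297954 f [ 1.2552  0.0626 -1.543 ] op 0.03965688432628526
```

```bash
python3 -m inch '[0,-0.03,0.052,0,0,0,0.03,0,-0.03,0.052,0,0,0,0.03,0,-0.03,0.052,0,0,0,0.03,0,-0.03,0.052,0,0,0,0.03,0,-0.03,0.052,0,0,0,0.03,0,-0.032,0.052,0,0,0,0.03,0,0,0,-10,0,0,0.03,0,0,0,-10,0,0,0.03]'
python3 -c "
from h import *
go(.5445,.3995,.193,218)"
```

```text
clock: 5.05
tool_pos: [0.5444, 0.4085, 0.2582]
orientation: [127.2, 89.6, -105.2]
force: [-0.8, -1.2, -1.1]
opening: 0.0399
tcp [0.5444 0.4085 0.2582] shift [ 0.0652  0.0051 -0.0069] turn [-0.3305 -0.2438 -0.3236] n 1.0528759549985742 f [-0.7858 -1.2157 -1.0693] op 0.03985522138242523
```

```bash
python3 -m inch '[0.01,0.005,-0.007,0,0,0,0.03,0.03,0,0,0,0,0,0.03,0.024,0,0,0,0,0,0.03]'
python3 -c "
from h import *
go(.5445,.3995,.193,218)"
```

```text
clock: 5.42
tool_pos: [0.5441, 0.3974, 0.1901]
orientation: [120.2, 89.5, -112.7]
force: [-11.7, -6.2, 41.2]
opening: 0.0398
tcp [0.5441 0.3974 0.1901] shift [-0.0029 -0.0016  0.0014] turn [-0.9342 -0.25   -0.4375] n 0.057010082421835674 f [-11.7114  -6.162   41.1597] op 0.039764612015141296
```

```bash
python3 -m inch '[-0.002,0,0,0,0,0,0.052,0,0,0,0,0,0,0.052,-0.02,0,0,0,0,0,0.052,-0.05,0,0,0,0,0,0.052,-0.05,0,0,0,0,0,0.052]'
python3 -c "
from h import *
pieces();go(.4689,-.0192,.26,198.5)"
```

```text
clock: 6.05
tool_pos: [0.5436, 0.3947, 0.3083]
orientation: [108.5, 88.8, -125.2]
force: [0.9, 1.1, -0.4]
opening: 0.052
piece [546.2 383.8] [40.  26.3] jaw yaw 117.6 z 0.0313
piece [ 537.  -730.1] [46.7 22.3] jaw yaw 102.2 z 0.0245
piece [ 489.  -203.1] [39.3 44.7] jaw yaw 186.5 z 0.0267
piece [ 484.6 -114. ] [43.  36.9] jaw yaw 179.7 z 0.0269
piece [468.8 -19.2] [40.  43.7] jaw yaw 198.7 z 0.0272
tcp [0.5451 0.3958 0.3164] shift [ 0.0615  0.3066 -0.2889] turn [17.8184 -0.4565 -0.5355] n 6.811349561922799 f [2.3092 2.2646 7.8371] op 0.0522349810768265
```

```bash
python3 -m inch '[0,0.044,-0.041,0,0,0,0.0876,0,0.044,-0.041,0,0,0,0.0876,0,0.044,-0.041,0,0,0,0.0876,0,0.044,-0.041,0,0,0,0.0876,0,0.044,-0.041,0,0,0,0.0876,0.02,0.044,-0.041,0,0,0,0.0876,0.03,0.043,-0.041,0,0,0,0.0876,0.01,0,0,9,0,0,0.0876,0,0,0,9,0,0,0.0876]'
python3 -c "
from h import *
pieces();go(.4688,-.0192,.187,198.5)"
```

```text
clock: 7.22
tool_pos: [0.463, -0.0237, 0.2673]
orientation: [-107.0, 89.4, 0.0]
force: [-0.2, -0.4, 0.9]
opening: 0.088
piece [541.8 394.3] [40.6 43.5] jaw yaw 217.7 z 0.0314
piece [ 537.1 -730.4] [46.7 22.2] jaw yaw 101.8 z 0.0233
piece [ 489.3 -203.1] [39.1 45.6] jaw yaw 186.1 z 0.0269
piece [ 484.5 -118.2] [34.1 36.9] jaw yaw 269.2 z 0.0269
tcp [ 0.4629 -0.0236  0.2675] shift [ 0.0806 -0.006   0.0028] turn [-1.8946 -0.1887  0.6056] n 1.2934602899768537 f [-0.8252 -0.521  -0.4141] op 0.08762293119367803
```

```bash
python3 -m inch '[0.04,-0.006,0.003,-1.9,0,0,0.0876,0.03,0,0,0,0,0,0.0876,0.006,0,0,0,0,0,0.0876]'
python3 -c "
from h import *
go(.4688,-.0192,.187,198.5)"
```

```text
clock: 7.65
tool_pos: [0.4698, -0.0189, 0.1924]
orientation: [-100.7, 89.0, 8.0]
force: [-0.7, 0.0, 0.2]
opening: 0.0876
tcp [ 0.4698 -0.0189  0.1924] shift [0.0054 0.0011 0.    ] turn [ 0.241  -0.1923  1.0264] n 0.08809607859405437 f [-0.7296  0.0063  0.189 ] op 0.08763545584478875
```

```bash
python3 -m inch '[0.005,0.001,0,0,0,1,0.03,0,0,0,0,0,0,0.03,0,0,0,0,0,0,0.03,0,0,0,0,0,0,0.03,0,0,0,0,0,0,0.03,0,0,0,0,0,0,0.03]'
python3 -m inch '[-0.04,0,0,0,0,0,0.03,-0.04,0,0,0,0,0,0.03,0,0,0,0,0,0,0.03]'
python3 -c "
from h import *
go(.4891,.4705,.26,218)"
```

```text
clock: 8.4
tool_pos: [0.4701, -0.0186, 0.1905]
orientation: [-126.0, 89.7, -17.2]
force: [-0.5, -0.2, -1.3]
opening: 0.0393
clock: 8.78
tool_pos: [0.4692, -0.0187, 0.2718]
orientation: [-152.0, 89.8, -43.2]
force: [0.3, 0.6, -1.6]
opening: 0.0397
tcp [ 0.4692 -0.0187  0.2718] shift [ 0.0106 -0.1768  0.4565] turn [-19.1533  -0.2105   0.0701] n 7.835250561899398 f [ 0.2918  0.6061 -1.6229] op 0.03966239224770157
```

```bash
python3 -m inch '[0,-0.022,0.057,0,0,0,0.03,0,-0.022,0.057,0,0,0,0.03,0,-0.022,0.057,0,0,0,0.03,0,-0.022,0.057,0,0,0,0.03,0,-0.022,0.057,0,0,0,0.03,0,-0.022,0.057,0,0,0,0.03,0,-0.022,0.057,0,0,0,0.03,0,-0.022,0.057,0,0,0,0.03,0,0,0,-10,0,0,0.03,0,0,0,-9,0,0,0.03]'
python3 -c "
from h import *
go(.4891,.4705,.1955,218)"
```

```text
clock: 10.02
tool_pos: [0.4868, 0.4817, 0.257]
orientation: [113.4, 89.2, -118.6]
force: [-0.2, -0.9, -0.9]
opening: 0.0399
tcp [0.4868 0.4817 0.257 ] shift [ 0.0616  0.0043 -0.0099] turn [-0.0095 -0.3164 -0.7312] n 1.001123173388984 f [-0.1751 -0.9063 -0.9301] op 0.03992364105867634
```

```bash
python3 -m inch '[0.01,0.005,-0.01,0,0,-0.7,0.03,0.03,0,0,0,0,0,0.03,0.014,0,0,0,0,0,0.03,0,0,0,0,0,0,0.03]'
python3 -c "
from h import *
go(.4891,.4705,.1955,218)"
```

```text
clock: 10.52
tool_pos: [0.488, 0.4696, 0.1963]
orientation: [137.0, 89.4, -94.9]
force: [0.7, 0.3, -0.6]
opening: 0.04
tcp [0.488  0.4696 0.1963] shift [ 0.0008 -0.0014  0.    ] turn [ 0.1521 -0.4223 -0.3929] n 0.026502154197306626 f [ 0.6747  0.3394 -0.646 ] op 0.039952535774439864
```

```bash
python3 -m inch '[0,0,0,0,0,0,0.052,0,0,0,0,0,0,0.052,-0.02,0,0,0,0,0,0.052,-0.05,0,0,0,0,0,0.052,-0.05,0,0,0,0,0,0.052]'
python3 -c "
from h import *
pieces();go(.4845,-.114,.26,179.5)"
```

```text
clock: 11.15
tool_pos: [0.4881, 0.4709, 0.3192]
orientation: [134.0, 89.3, -97.9]
force: [0.1, 1.0, 0.3]
opening: 0.052
piece [542.  393.7] [40.3 42.5] jaw yaw 216.9 z 0.0312
piece [ 536.6 -729.5] [45.  25.2] jaw yaw 105.7 z 0.0239
piece [486.7 465.9] [41.3 42.6] jaw yaw 217.9 z 0.0314
piece [ 489.1 -203.2] [39.4 45. ] jaw yaw 187.1 z 0.0265
piece [ 484.6 -114.1] [43. 37.] jaw yaw 179.6 z 0.0270
tcp [0.4894 0.4722 0.3274] shift [ 0.0701  0.3667 -0.4569] turn [38.7389 -0.3572  0.2066] n 9.441473906981566 f [1.7013 2.9062 8.1974] op 0.052008918266488846
```

```bash
python3 -m inch '[0,0.037,-0.045,0,0,0,0.0876,0,0.037,-0.045,0,0,0,0.0876,0,0.037,-0.045,0,0,0,0.0876,0,0.037,-0.045,0,0,0,0.0876,0,0.037,-0.045,0,0,0,0.0876,0,0.037,-0.045,0,0,0,0.0876,0.01,0.037,-0.045,0,0,0,0.0876,0.02,0.036,-0.045,0,0,0,0.0876,0.02,0.036,-0.045,0,0,0,0.0876,0.01,0.03,-0.04,0,0,0,0.0876,0,0,0,10,0,0,0.0876,0,0,0,10,0,0,0.0876,0,0,0,10,0,0,0.0876,0,0,0,8,0,0,0.0876]'
python3 -c "
from h import *
pieces();go(.4846,-.114,.19,179.5)"
```

```text
clock: 12.95
tool_pos: [0.4849, -0.1169, 0.2798]
orientation: [-70.4, 87.5, 18.9]
force: [0.3, -0.4, -0.1]
opening: 0.0878
piece [541.7 394.8] [41.5 43.1] jaw yaw 218.1 z 0.0310
piece [ 537.4 -731.4] [46.5 23.8] jaw yaw 98.9 z 0.0233
piece [486.7 466.2] [40.8 42.6] jaw yaw 218.9 z 0.0312
tcp [ 0.4849 -0.1168  0.2799] shift [0.0898 0.004  0.0015] turn [-0.571   0.8322  2.3303] n 1.438443057217324 f [-0.5129  1.8814  1.0922] op 0.08742994033954182
```

```bash
python3 -m inch '[0.04,0.004,0.0015,-0.6,0.8,2.3,0.0876,0.03,0,0,0,0,0,0.0876,0.014,0,0,0,0,0,0.0876,0,0,0,0,0,0,0.0876]'
python3 -c "
from h import *
go(.4846,-.114,.189,179.5)"
```

```text
clock: 13.5
tool_pos: [0.4847, -0.1144, 0.1974]
orientation: [-83.7, 89.5, 6.4]
force: [-0.7, -0.8, 1.1]
opening: 0.0877
tcp [ 0.4847 -0.1144  0.1974] shift [0.0084 0.0002 0.0004] turn [0.6083 0.0617 0.5317] n 0.1341958035459323 f [-0.6838 -0.8091  1.0754] op 0.0877283724354556
```

```bash
python3 -m inch '[0.009,0,0,0.6,0,0.5,0.03,0,0,0,0,0,0,0.03,0,0,0,0,0,0,0.03,0,0,0,0,0,0,0.03,0,0,0,0,0,0,0.03,0,0,0,0,0,0,0.03]'
python3 -m inch '[-0.04,0,0,0,0,0,0.03,-0.04,0,0,0,0,0,0.03,0,0,0,0,0,0,0.03]'
python3 -c "
from h import *
go(.4847,.3527,.26,218)"
```

```text
clock: 14.25
tool_pos: [0.486, -0.1142, 0.1907]
orientation: [-72.0, 89.7, 17.6]
force: [0.5, 0.1, -1.6]
opening: 0.0401
clock: 14.62
tool_pos: [0.4851, -0.1144, 0.2719]
orientation: [-60.2, 89.8, 29.4]
force: [-0.1, -0.2, -1.9]
opening: 0.0394
tcp [ 0.4851 -0.1144  0.2719] shift [0.0126 0.0037 0.4671] turn [-38.4    0.03   0.16] n 7.476132230508171 f [-0.111  -0.1943 -1.9089] op 0.039390053511996724
```

```bash
python3 -m inch '[0,0,0.057,0,0,0,0.03,0,0,0.057,0,0,0,0.03,0,0,0.057,0,0,0,0.03,0,0,0.057,0,0,0,0.03,0,0,0.057,0,0,0,0.03,0,0,0.057,0,0,0,0.03,0,0,0.057,0,0,0,0.03,0,0,0.05,0,0,0,0.03,0,0,0,-10,0,0,0.03,0,0,0,-10,0,0,0.03,0,0,0,-10,0,0,0.03,0,0,0,-8,0,0,0.03]'
python3 -c "
from h import *
pieces();go(.4847,.3527,.1965,218)"
```

```text
clock: 16.12
tool_pos: [0.485, 0.3474, 0.2591]
orientation: [91.7, 89.3, -139.8]
force: [-0.4, 0.4, -1.6]
opening: 0.0399
piece [ 536.3 -730.5] [46.3 24.3] jaw yaw 96.5 z 0.0239
piece [ 489.  -203.3] [39.1 44.7] jaw yaw 187.2 z 0.0270
tcp [0.485  0.3473 0.2589] shift [ 0.0624 -0.004   0.0044] turn [ 0.8316 -0.0235 -0.7353] n 1.0024454330388937 f [-0.5116 -0.1617 -1.7284] op 0.03987156489361116
```

```bash
python3 -m inch '[0.01,-0.004,0.004,0.8,0,-0.7,0.03,0.03,0,0,0,0,0,0.03,0.014,0,0,0,0,0,0.03,0,0,0,0,0,0,0.03]'
python3 -c "
from h import *
go(.4847,.3527,.1960,218)"
```

```text
clock: 16.68
tool_pos: [0.485, 0.353, 0.2002]
orientation: [116.3, 89.9, -116.3]
force: [-0.4, 0.5, -1.5]
opening: 0.0398
tcp [0.485  0.353  0.2002] shift [ 0.0042  0.0005 -0.0001] turn [-0.6554 -0.0477 -0.0979] n 0.06786000175833697 f [-0.4041  0.4572 -1.4677] op 0.039773287744028746
```

```bash
python3 -m inch '[0.004,0,0,0,0,0,0.03,0,0,0,0,0,0,0.052,0,0,0,0,0,0,0.052,-0.02,0,0,0,0,0,0.052,-0.05,0,0,0,0,0,0.052,-0.05,0,0,0,0,0,0.052]'
python3 -c "
from h import *
pieces();go(.4890,-.2033,.26,187)"
```

```text
clock: 17.42
tool_pos: [0.4851, 0.3531, 0.3186]
orientation: [115.9, 89.8, -116.8]
force: [0.4, 0.0, -0.8]
opening: 0.0521
piece [543.2 389.7] [38.5 35. ] jaw yaw 125.9 z 0.0316
piece [ 536.6 -729.7] [46.  22.4] jaw yaw 101.2 z 0.0247
piece [489.6 344.2] [39.7 23. ] jaw yaw 128.4 z 0.0321
piece [ 489.  -203.3] [39.  44.8] jaw yaw 186.7 z 0.0264
tcp [0.4866 0.3543 0.3262] shift [ 0.0647  0.3366 -0.4448] turn [30.3345  0.0274  0.3569] n 8.98472786093166 f [2.6984 1.9325 8.1104] op 0.05197007231804438
```

```bash
python3 -m inch '[0,0.037,-0.049,0,0,0,0.0876,0,0.037,-0.049,0,0,0,0.0876,0,0.037,-0.049,0,0,0,0.0876,0,0.037,-0.049,0,0,0,0.0876,0,0.037,-0.049,0,0,0,0.0876,0,0.037,-0.049,0,0,0,0.0876,0,0.037,-0.049,0,0,0,0.0876,0.005,0.036,-0.049,0,0,0,0.0876,0.005,0.03,-0.045,0,0,0,0.0876,0.005,0,0,10,0,0,0.0876,0,0,0,10,0,0,0.0876,0,0,0,10,0,0,0.0876]'
python3 -c "
from h import *
s,T,P=pieces();go(.4890,-.2033,.19,187)
save(s,'pics/top2.png',(250,160,410,280),5)
Q=P.reshape(-1,3);m=(abs(Q[:,0]-.58)<.06)&(abs(Q[:,1]+.29)<.09)&(Q[:,2]>.004)
Q=Q[m]
for a,b in((.004,.012),(.012,.05),(.05,.1),(.1,.123),(.123,.129),(.129,.135),(.135,.15)):
    q=Q[(Q[:,2]>a)&(Q[:,2]<=b)];print(a,len(q))
    if len(q)>3:
        r=cv2.minAreaRect((q[:,:2]*1000).astype(np.float32));print(r,q[:,:2].min(0),q[:,:2].max(0))
"
```

```text
clock: 18.98
tool_pos: [0.4946, -0.2042, 0.3166]
orientation: [-75.1, 88.1, 21.5]
force: [0.2, 0.2, -0.3]
opening: 0.0876
piece [541.5 393.8] [39.5 44.9] jaw yaw 215.3 z 0.0319
piece [ 536.3 -730.8] [46.5 26. ] jaw yaw 94.4 z 0.0237
piece [487.  466.7] [39.9 43. ] jaw yaw 218.1 z 0.0312
piece [484.  351.2] [39.6 41.9] jaw yaw 215.4 z 0.0316
tcp [ 0.4946 -0.204   0.3166] shift [0.1264 0.0095 0.0002] turn [-0.923   0.4939  1.8335] n 2.0281397685047775 f [-0.9495  0.2668  0.0235] op 0.08743806593690319
0.004 21
((633.5291137695312, -247.21133422851562), (88.35598754882812, 6.85811185836792), 88.5091552734375) [ 0.6291 -0.2914] [ 0.6378 -0.203 ]
0.012 8
((636.3840942382812, -219.47250366210938), (8.927542686462402, 29.689043045043945), 7.193578243255615) [ 0.6305 -0.2348] [ 0.6395 -0.2053]
0.05 0
0.1 0
0.123 4
((603.734130859375, -259.8305358886719), (1.855501413345337, 5.407955646514893), 43.37229919433594) [ 0.6026 -0.2623] [ 0.6058 -0.2572]
0.129 9
((600.3529663085938, -267.0423278808594), (20.689523696899414, 3.445974349975586), 89.722900390625) [ 0.5986 -0.2774] [ 0.6021 -0.2567]
0.135 3
```

View pics/top2.png

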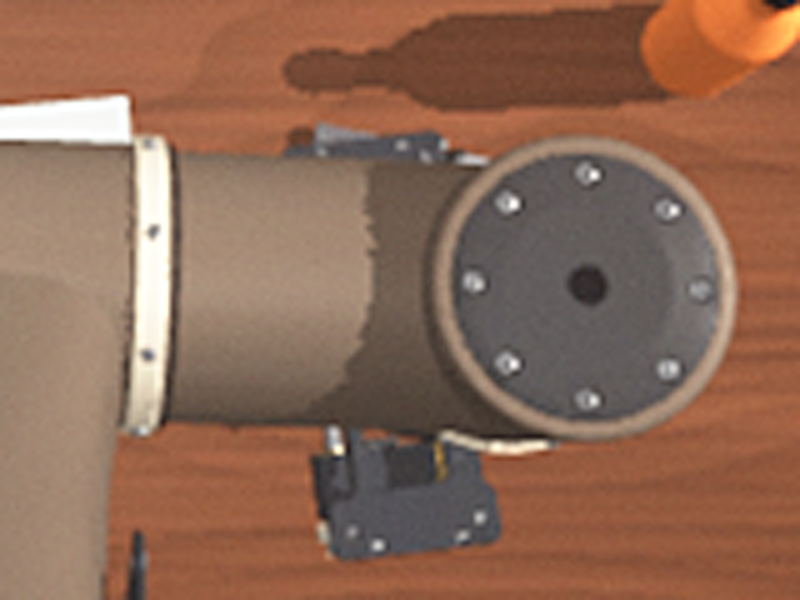

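```bash
python3 -c "
from h import *
s,T,o=snap('wrist');save(s,'pics/w2.png')
P=cloud(s,T);np.savez('/tmp/w2.npz',P=P)
s,T,o=snap('scene');save(s,'pics/s2.png',(140,120,340,270),4)
P=cloud(s,T);np.savez('/tmp/s2.npz',P=P)
"
```

```text
(no output)
```

View pics/w2.png

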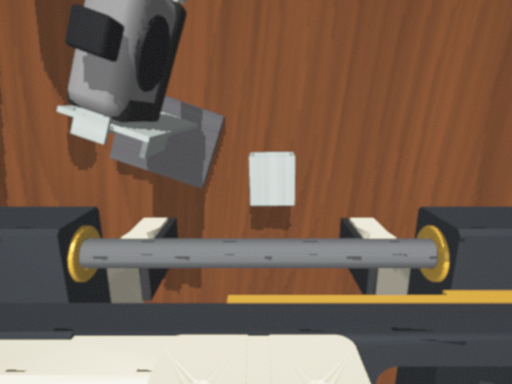

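View pics/s2.png

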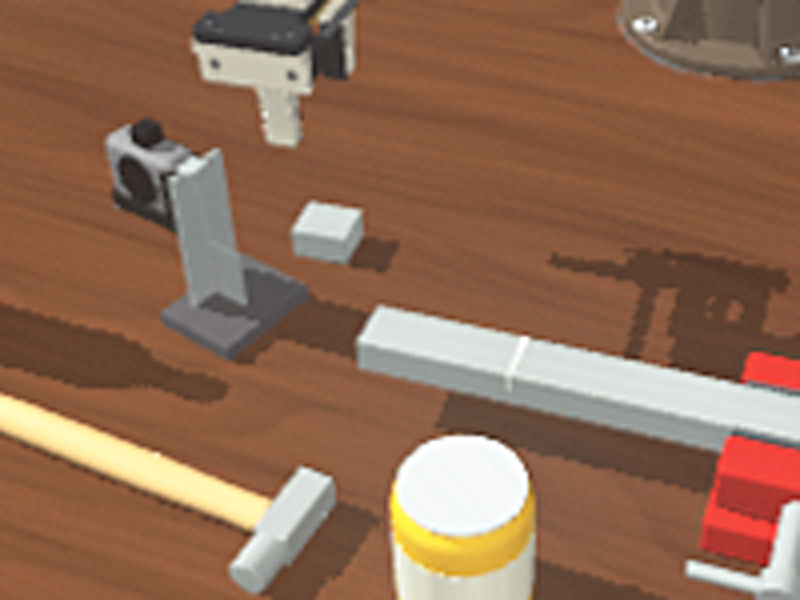

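```bash
python3 -c "
from h import *
for f in('/tmp/w2.npz','/tmp/s2.npz'):
    P=np.load(f)['P'];Q=P.reshape(-1,3);Q=Q[(abs(Q[:,0]-.58)<.08)&(abs(Q[:,1]+.27)<.1)]
    for a,b in((.008,.03),(.03,.06),(.06,.09),(.09,.12),(.12,.13),(.13,.136),(.136,.142),(.142,.16)):
        q=Q[(Q[:,2]>a)&(Q[:,2]<=b)]
        if len(q)>5:
            r=cv2.minAreaRect((q[:,:2]*1000).astype(np.float32));print(a,len(q),np.round(r[0]),np.round(r[1],1),round(r[2],1),q[:,:2].min(0),q[:,:2].max(0))
P=np.load('/tmp/w2.npz')['P'];m=(P[...,2]>.02)&(P[...,2]<.035)&(abs(P[...,0]-.489)<.05)&(abs(P[...,1]+.203)<.05);q=P[m];print(cv2.minAreaRect((q[:,:2]*1000).astype(np.float32)))
"
```

```text
0.008 5442 [ 566. -225.] [ 70.2 146.4] 77.4 [ 0.5    -0.2675] [ 0.6444 -0.1808]
0.03 377 [ 580. -234.] [32.6 28.1] 77.5 [ 0.5634 -0.2529] [ 0.597  -0.2203]
0.06 1304 [ 570. -273.] [114.3  26.7] 75.9 [ 0.5604 -0.331 ] [ 0.5963 -0.2206]
0.09 2611 [ 569. -277.] [80.5 45.9] 54.2 [ 0.5622 -0.3218] [ 0.6109 -0.2438]
0.12 1661 [ 571. -271.] [77.6 45.8] 50.0 [ 0.5632 -0.3151] [ 0.6131 -0.244 ]
0.13 3812 [ 589. -276.] [49.2 70.9] 0.4 [ 0.5637 -0.312 ] [ 0.6129 -0.2409]
0.136 2970 [ 577. -250.] [ 41.8 117.6] 13.8 [ 0.5436 -0.3096] [ 0.6021 -0.198 ]
0.142 2635 [ 569. -248.] [ 23.1 115.5] 18.1 [ 0.543  -0.3029] [ 0.5942 -0.1963]
0.008 522 [ 566. -221.] [ 73.3 144.1] 76.1 [ 0.5005 -0.2731] [ 0.6429 -0.1772]
0.03 131 [ 589. -234.] [34.6 51.9] 74.3 [ 0.5597 -0.2558] [ 0.6112 -0.2176]
0.06 181 [ 594. -273.] [ 46.6 109.6] 13.1 [ 0.5626 -0.3321] [ 0.6125 -0.2162]
0.09 225 [ 596. -277.] [43.6 87.6] 16.2 [ 0.5629 -0.3255] [ 0.6115 -0.241 ]
0.12 88 [ 597. -276.] [45.2 85.6] 17.7 [ 0.562  -0.3239] [ 0.6123 -0.2416]
0.13 110 [ 586. -281.] [35.8 86.3] 2.6 [ 0.5665 -0.325 ] [ 0.6026 -0.2379]
0.136 35 [ 586. -278.] [41.  20.6] 77.5 [ 0.5794 -0.2991] [ 0.6005 -0.2574]
0.142 85 [ 569. -239.] [ 23.2 122.8] 17.2 [ 0.54   -0.3006] [ 0.5946 -0.1815]
((491.642578125, -204.96792602539062), (39.6439094543457, 45.20119857788086), 7.383884906768799)
```

The wrist view shows the last piece at (272,180), where the top view put it. The hanger foot's corner is close by, near x=0.553, y=-0.203. I'll go down with the jaws only partly open and the grasp shifted 6 mm towards +y.

```bash
python3 -c "
from h import *
go(.4900,-.198,.22,187)"
python3 -m inch '[0.03,0.005,0.006,-0.9,0.5,1.8,0.064,0.03,0,0,0,0,0,0.064,0.03,0,0,0,0,0,0.064,0,0,0,0,0,0,0.064]'
python3 -c "
from h import *
go(.4900,-.198,.19,187)"
```

```text
tcp [ 0.4947 -0.2037  0.3166] shift [0.0965 0.007  0.0054] turn [0.1463 0.4798 1.8346] n 1.5506020208675297 f [-0.4769  0.5729 -0.754 ] op 0.08757874921740795
clock: 19.62
tool_pos: [0.491, -0.1974, 0.2267]
orientation: [-114.3, 89.7, -15.0]
force: [-0.9, 0.6, 0.4]
opening: 0.0644
tcp [ 0.491  -0.1974  0.2267] shift [ 0.0367  0.0012 -0.0003] turn [ 2.2239 -0.1325  0.31  ] n 0.5880132101902513 f [-0.9474  0.6044  0.4135] op 0.06438629422243271
```

```bash
python3 -m inch '[0.015,0.001,0,-1.5,0,0,0.064,0.015,0,0,0,0,0,0.064,0.005,0,0,0,0,0,0.064]'
python3 -c "
from h import *
go(.4900,-.198,.19,187)"
```

```text
clock: 20.0
tool_pos: [0.4916, -0.1976, 0.1926]
orientation: [-112.3, 89.4, -11.2]
force: [-0.9, 0.1, -0.2]
opening: 0.0639
tcp [ 0.4916 -0.1976  0.1926] shift [ 0.0026  0.0017 -0.0001] turn [ 4.1    -0.2126  0.5775] n 0.04883068904817001 f [-0.8639  0.0519 -0.1885] op 0.06387312373614866
```

```bash
python3 -m inch '[0.003,0.001,0,4,0,0.5,0.064,0,0,0,0,0,0,0.03,0,0,0,0,0,0,0.03,0,0,0,0,0,0,0.03,0,0,0,0,0,0,0.03,0,0,0,0,0,0,0.03]'
python3 -c "
from h import *
go(.4900,-.198,.19,187)"
python3 -m inch '[-0.04,0,0,0,0,0,0.03,-0.05,0,0,0,0,0,0.03,0,0,0,0,0,0,0.03]'
python3 -c "
from h import *
go(.4293,.4237,.27,218)"
```

```text
clock: 20.75
tool_pos: [0.491, -0.1979, 0.1899]
orientation: [-145.9, 89.7, -48.7]
force: [-0.7, 0.4, -0.8]
opening: 0.0398
tcp [ 0.491  -0.1979  0.1899] shift [-0.0001  0.001   0.    ] turn [ 0.2491 -0.2216  0.1507] n 0.01617506461405463 f [-0.7365  0.4496 -0.8141] op 0.03982217854335897
clock: 21.12
tool_pos: [0.4906, -0.1976, 0.2816]
orientation: [-174.3, 89.8, -77.0]
force: [-0.3, 0.2, -1.8]
opening: 0.0399
tcp [ 0.4906 -0.1976  0.2816] shift [ 0.0093 -0.0179  0.6241] turn [-30.718   -0.209   -0.0355] n 9.990496518515258 f [-0.2545  0.182  -1.795 ] op 0.039867994302078893
```

```bash
python3 -m inch '[0,-0.0016,0.057,0,0,0,0.03,0,-0.0016,0.057,0,0,0,0.03,0,-0.0016,0.057,0,0,0,0.03,0,-0.0016,0.057,0,0,0,0.03,0,-0.0016,0.057,0,0,0,0.03,0,-0.0016,0.057,0,0,0,0.03,0,-0.0016,0.057,0,0,0,0.03,0,-0.0016,0.057,0,0,0,0.03,0,-0.0016,0.057,0,0,0,0.03,0,-0.0016,0.057,0,0,0,0.03,0,-0.0016,0.045,0,0,0,0.03,0,0,0,-10,0,0,0.03,0,0,0,-10,0,0,0.03,0,0,0,-10,0,0,0.03]'
python3 -c "
from h import *
pieces();go(.4293,.4237,.1960,218)"
```

```text
clock: 22.88
tool_pos: [0.4248, 0.4329, 0.2663]
orientation: [108.8, 89.2, -123.2]
force: [-0.1, -0.5, -1.2]
opening: 0.0397
piece [541.7 394. ] [41.8 42.7] jaw yaw 218.8 z 0.0314
piece [ 536.6 -731. ] [45.5 24.5] jaw yaw 94.7 z 0.0236
piece [486.4 466.9] [40.5 43.2] jaw yaw 219.7 z 0.0310
piece [483.7 352.3] [40.2 44. ] jaw yaw 215.8 z 0.0317
tcp [0.4248 0.4327 0.2661] shift [ 0.0702  0.0011 -0.0096] turn [ 0.4798 -0.2607 -0.7772] n 1.133760599998461 f [-0.868  -0.3559 -1.5527] op 0.03979981133422232
```

```bash
python3 -m inch '[0.01,0.001,-0.0096,0.5,0,-0.7,0.03,0.03,0,0,0,0,0,0.03,0.02,0,0,0,0,0,0.03,0,0,0,0,0,0,0.03]'
python3 -c "
from h import *
go(.4293,.4237,.1955,218)"
```

```text
clock: 23.42
tool_pos: [0.4295, 0.4229, 0.2019]
orientation: [142.3, 89.6, -90.4]
force: [0.8, 0.2, -1.2]
opening: 0.0399
tcp [0.4295 0.4229 0.2019] shift [ 0.0064 -0.0004  0.0008] turn [-0.68   -0.306  -0.2398] n 0.10316035696703484 f [ 0.7979  0.2032 -1.2402] op 0.03994412290829521
```

Next I release the piece and raise the arm, then measure the tape and the bar with the view clear.

```bash
python3 -m inch '[0.006,0,0,0,0,0,0.03,0,0,0,0,0,0,0.052,0,0,0,0,0,0,0.052,-0.02,0,0,0,0,0,0.052,-0.05,0,0,0,0,0,0.052,-0.05,0,0,0,0,0,0.052,0,0,0,0,0,0,0.0876]'
python3 - <<'E'
from h import *
s,T,P=pieces()
save(s,'pics/top3.png',(30,120,390,290),2.2)
hs=cv2.cvtColor(s['color'],cv2.COLOR_RGB2HSV)
# bar: top face z ~.065, low sat
m=(abs(P[...,2]-.066)<.006)&(hs[...,1]<40)&(P[...,1]>-.2)&(P[...,1]<.35)&(P[...,0]>.5)
n,l,st,c=cv2.connectedComponentsWithStats(m.astype(np.uint8));i=1+np.argmax(st[1:,4]);q=P[l==i]
print('z',np.median(q[:,2]));r=cv2.minAreaRect((q[:,:2]*1000).astype(np.float32));print(r)
# tape by height bands
Q=P[(abs(P[...,0]-.58)<.08)&(abs(P[...,1]+.29)<.09)]
for a,b in((.06,.1),(.1,.125),(.125,.132),(.132,.138),(.138,.144),(.144,.16)):
    q=Q[(Q[:,2]>a)&(Q[:,2]<=b)]
    if len(q)>3:
        r=cv2.minAreaRect((q[:,:2]*1000).astype(np.float32));print(a,len(q),np.round(r[0],1),np.round(r[1],1),round(r[2],1),q.min(0),q.max(0))
s2,T2,o=snap('scene');save(s2,'pics/s3.png',(140,120,340,270),4)
np.savez('/tmp/t3.npz',P=P,c=s['color'],T=T,K=s['K'],P2=cloud(s2,T2),c2=s2['color'],T2=T2,K2=s2['K'])
E
```

```text
clock: 24.3
tool_pos: [0.4301, 0.4246, 0.3233]
orientation: [-156.3, 89.8, -29.1]
force: [-0.2, 0.4, 0.4]
opening: 0.0575
piece [541.8 394.6] [41.6 43.3] jaw yaw 216.1 z 0.0314
piece [ 536.8 -729.9] [46.5 22.2] jaw yaw 99.9 z 0.0240
piece [486.7 466.7] [41.3 44. ] jaw yaw 218.5 z 0.0317
piece [483.8 352.2] [40.1 43.1] jaw yaw 216.8 z 0.0320
piece [430.9 416.5] [41.4 43.7] jaw yaw 217.0 z 0.0320
z 0.06380274061904889
((611.6931762695312, 101.67972564697266), (49.895751953125, 389.70281982421875), 5.5739898681640625)
0.06 92 [ 571.1 -273.6] [108.7  45.7] 62.3 [ 0.5581 -0.3315  0.0602] [ 0.6076 -0.2229  0.0999]
0.1 74 [ 585.1 -280.9] [77.3 47.7] 89.9 [ 0.5612 -0.3195  0.1005] [ 0.609  -0.2422  0.125 ]
0.125 123 [ 584.9 -284. ] [87.8 44.9] 89.8 [ 0.5623 -0.3278  0.125 ] [ 0.6074 -0.2401  0.132 ]
0.132 190 [ 583.7 -281.9] [84.7 29.7] 79.2 [ 0.5619 -0.3233  0.132 ] [ 0.6017 -0.2397  0.138 ]
0.138 13 [ 573.6 -285. ] [53.8 18.9] 60.9 [ 0.5688 -0.3131  0.1381] [ 0.5927 -0.2595  0.1421]
0.144 50 [ 581.4 -291.1] [17.9 17.1] 75.9 [ 0.5725 -0.2989  0.1454] [ 0.5909 -0.2807  0.1533]
```

View pics/top3.png

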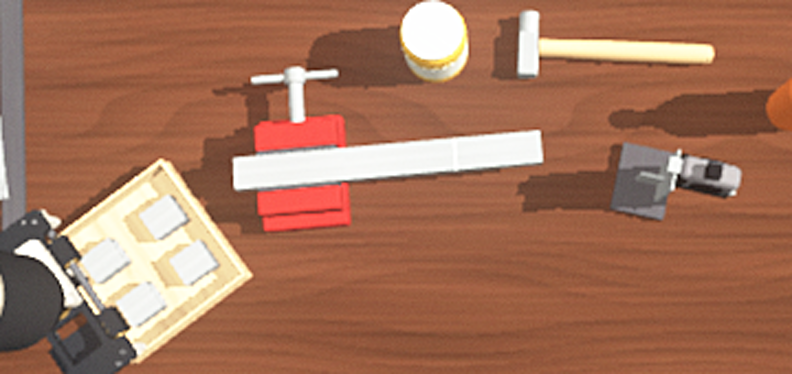

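View pics/s3.png

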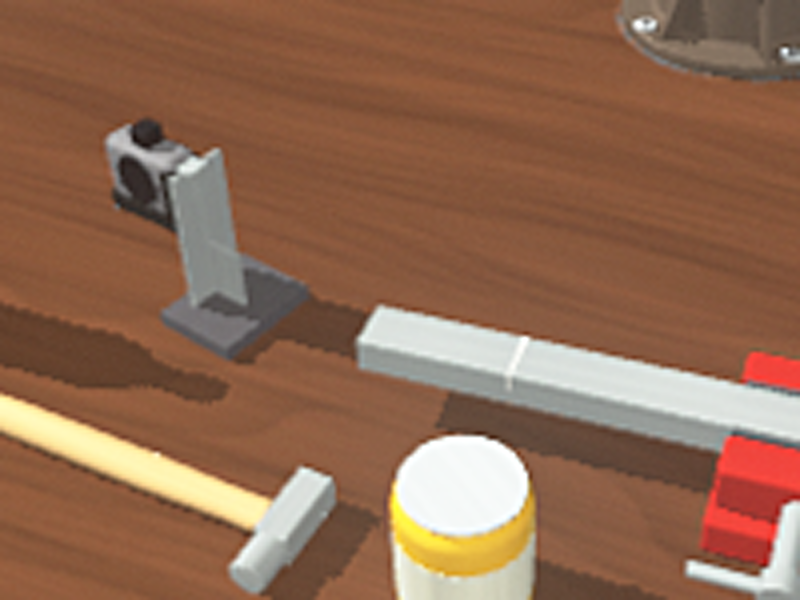

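The four pieces lie in the tray (left of the top view). The tape hangs at about (708,172) with its button at about (715,170), and the bar's free end is at (541,147) with the chalk line at (455,154). Next come the bar axis and the line, measured from both cameras.

Run:
```python
from h import *
d=np.load('/tmp/t3.npz')
for P,c,T,K,nm in((d['P'],d['c'],d['T'],d['K'],'top'),(d['P2'],d['c2'],d['T2'],d['K2'],'scene')):
    hs=cv2.cvtColor(c,cv2.COLOR_RGB2HSV)
    m=(abs(P[...,2]-.065)<.007)&(hs[...,1]<60)&(P[...,1]>-.2)&(P[...,1]<.14)&(P[...,0]>.55)&(P[...,0]<.68)
    n,l,st,cc=cv2.connectedComponentsWithStats(m.astype(np.uint8));i=1+np.argmax(st[1:,4]);q=P[l==i]
    r=cv2.minAreaRect((q[:,:2]*1000).astype(np.float32));print(nm,'z',np.median(q[:,2]),r)
    a=r[2]; a=a if r[1][0]<r[1][1] else a-90
    ax=np.array([np.sin(np.radians(a)),-np.cos(np.radians(a))]);w=np.array([-ax[1],ax[0]])
    e=np.array(r[0])+ax*max(r[1])/2; print('axis yaw',a-90,'end',e)
    # line: brightness profile along axis on the top face
    g=cv2.cvtColor(c,cv2.COLOR_RGB2GRAY)
    V,U=np.nonzero(l==i); xy=P[V,U,:2]*1000
    t=(xy-e)@ax; v=(xy-e)@w
    k=abs(v)<14
    b=np.round(t[k]).astype(int);gg=g[V,U][k]
    prof={x:gg[b==x].mean() for x in range(-145,-90) if (b==x).sum()>2}
    top=sorted(prof,key=prof.get)[-8:];print([(x,round(prof[x])) for x in sorted(top)],np.median(gg))
```

```text
top z 0.0634342240996677 ((616.4335327148438, 24.014297485351562), (41.52339172363281, 234.1672821044922), 4.992706775665283)
axis yaw -85.00729322433472 end [626.6232 -92.6251]
[(-139, 247), (-110, 255), (-109, 255), (-108, 255), (-107, 254), (-106, 253), (-105, 250), (-95, 247)] 247.0
scene z 0.06463612015549369 ((617.9876098632812, 24.257522583007812), (44.53703689575195, 235.16175842285156), 5.548946857452393)
axis yaw -84.45105314254761 end [629.3572 -92.7724]
[(-145, 223), (-137, 223), (-129, 222), (-122, 222), (-113, 228), (-112, 247), (-108, 240), (-95, 223)] 224.0
```

```bash
python3 -c "
from h import *
go(.62,.03,.40,185)"
```

```text
tcp [0.4293 0.4234 0.3192] shift [-0.078   0.086  -0.4292] turn [32.1583 -0.3869 -0.171 ] n 7.114407094090072 f [-0.4515  0.1435 -1.0174] op 0.0647460913258183
```

```bash
python3 -m inch '[-0.03,0.01,-0.053,0,0,0,0.0876,-0.02,0.01,-0.053,0,0,0,0.0876,-0.01,0.01,-0.053,0,0,0,0.0876,-0.01,0.01,-0.053,0,0,0,0.0876,0,0.01,-0.053,0,0,0,0.0876,0,0.012,-0.053,0,0,0,0.0876,0,0.012,-0.053,0,0,0,0.0876,0,0.012,-0.053,0,0,0,0.0876,0,0,0,10,0,0,0.0876,0,0,0,10,0,0,0.0876,0,0,0,10,0,0,0.0876,0,0,0,0,0,0,0.0876]'
python3 -c "
from h import *
go(.62,.03,.40,185);s,T,o=snap('wrist');save(s,'pics/w4.png');np.savez('/tmp/w4.npz',c=s['color'],P=cloud(s,T),T=T,K=s['K'])"
```

```text
clock: 25.9
tool_pos: [0.6201, 0.0201, 0.377]
orientation: [122.6, 88.3, -141.1]
force: [-0.2, 0.9, 0.5]
opening: 0.0877
tcp [0.6201 0.0201 0.377 ] shift [-0.0232 -0.0004  0.0094] turn [ 1.3152 -0.9443 -1.4424] n 0.4004643568636721 f [-0.1991  0.9328  0.5327] op 0.0876856335577049
```

View pics/w4.png

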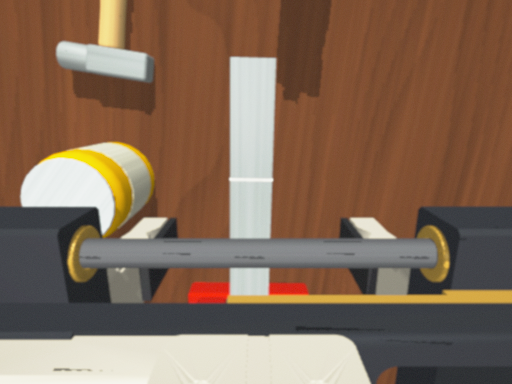

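Wrist view: the free end is at row 58, the chalk line at row 180, and the bar spans columns 229–275.

Run:
```python
from h import *
d=np.load('/tmp/w4.npz');c=d['c'];g=cv2.cvtColor(c,cv2.COLOR_RGB2GRAY).astype(float);s={'K':d['K']};T=d['T']
def edge(p): # subpixel strongest gradient
    dd=np.abs(np.diff(p));i=dd.argmax();w=dd[max(0,i-2):i+3];return (np.arange(max(0,i-2),i-2+5)[:len(w)]*w).sum()/w.sum()+.5
L=[];Rr=[];E=[];C=[]
for v in list(range(70,170,5))+[190,195,200]:
    L.append((215+edge(g[v,215:245]),v));Rr.append((260+edge(g[v,260:290]),v))
for u in range(234,272,3):
    E.append((u,45+edge(g[45:75,u])))
    w=g[170:190,u]-np.median(g[160:200,u]);w=np.clip(w,4,None)-4;C.append((u,170+(np.arange(20)*w).sum()/w.sum()))
W=lambda a:ray(s,T,a,.065)[:,:2]*1000
L,Rr,E,C=map(W,(L,Rr,E,C))
def fit(q):
    vx,vy,x,y=cv2.fitLine(q.astype(np.float32),cv2.DIST_HUBER,0,.01,.01).ravel();return np.array([vx,vy]),np.array([x,y])
for n,q in(('L',L),('R',Rr),('E',E),('C',C)):
    v,p=fit(q);print(n,p,np.degrees(np.arctan2(v[1],v[0])))
mid=(L.mean(0)+Rr.mean(0))/2;vL=fit(L)[0];vR=fit(Rr)[0];ax=vL+vR;ax/=np.linalg.norm(ax);ax*=-np.sign(ax[1])
w=np.array([-ax[1],ax[0]])
print('width',(L-Rr).mean(0)@w,'ax',ax,'yaw',np.degrees(np.arctan2(ax[1],ax[0])))
e=mid+ax*((E.mean(0)-mid)@ax);c_=mid+ax*((C.mean(0)-mid)@ax);print('end',e,'line',c_,'L',(e-c_)@ax)
m=(d['P'][...,2]>.05)&(d['P'][...,2]<.08);print(np.median(d['P'][100:200,240:265,2]))
```

```text
L [646.0791 -49.5408] -84.86271
R [603.2879 -27.0146] -84.91384
E [629.7533 -94.2539] 4.934886
C [616.9331  15.1563] 5.078199
width 40.64845773575218 ax [ 0.0891 -0.996 ] yaw -84.888275
end [629.6863 -94.2433] line [619.8754  15.4319] L 110.1131333146971
0.06557395342938827
```

```bash
python3 -c "
from h import *
go(.583,-.265,.40,166)"
```

```text
tcp [0.6201 0.0202 0.3769] shift [-0.0168  0.0695 -0.2796] turn [20.4559 -1.1742 -1.2849] n 4.61664893400975 f [-0.5222 -0.2689  0.0484] op 0.08754370764858864
```

```bash
python3 -m inch '[-0.02,0.014,-0.056,0,0,0,0.0876,-0.005,0.014,-0.056,0,0,0,0.0876,0,0.014,-0.056,0,0,0,0.0876,0,0.014,-0.056,0,0,0,0.0876,0,0.012,-0.05,0,0,0,0.0876,0,0,0,10,-0.6,-0.6,0.0876,0,0,0,10,-0.6,-0.6,0.0876,0,0,0,0,0,0,0.0876,0,0,0,0,0,0,0.0876]'
python3 -c "
from h import *
go(.583,-.265,.40,166);s,T,o=snap('wrist');save(s,'pics/w5.png');np.savez('/tmp/w5.npz',c=s['color'],P=cloud(s,T),T=T,K=s['K'])"
```

```text
clock: 27.08
tool_pos: [0.586, -0.2664, 0.4038]
orientation: [92.0, 89.5, 170.6]
force: [-0.0, -0.3, -0.0]
opening: 0.0874
tcp [ 0.586  -0.2664  0.4038] shift [0.0039 0.0032 0.0007] turn [ 2.5663 -0.0279 -0.487 ] n 0.08117295052485499 f [-0.0213 -0.2922 -0.0058] op 0.08736355623791539
```

View pics/w5.png

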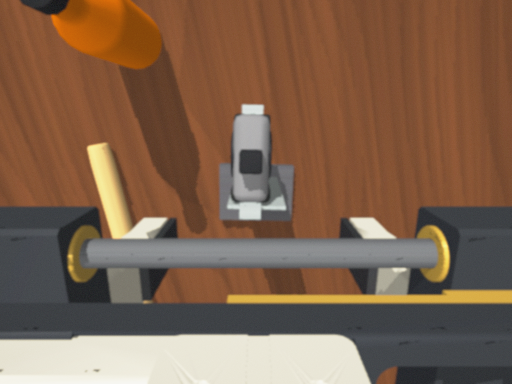

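Wrist view: the tape is in the middle of the frame, button at about (251,161), hook at (252,109), clip at (250,210).

Run:
```python
from h import *
d=np.load('/tmp/w5.npz');c=d['c'];P=d['P'];s={'K':d['K']};T=d['T']
q=P[(abs(P[...,0]-.583)<.04)&(abs(P[...,1]+.29)<.06)&(P[...,2]>.143)];print('button',q.mean(0),len(q),np.percentile(q[:,2],[10,50,90]))
r=cv2.minAreaRect((q[:,:2]*1000).astype(np.float32));print(r)
m=(P[...,2]>.125)&(P[...,2]<.143)&(abs(P[...,0]-.583)<.04)&(abs(P[...,1]+.29)<.06)
m[205:]=False;m[:113]=False
q=P[m];r=cv2.minAreaRect((q[:,:2]*1000).astype(np.float32));print('case top',r,np.percentile(q[:,2],[5,50,95]))
A=np.c_[q[:,:2],np.ones(len(q))];k=np.linalg.lstsq(A,q[:,2],rcond=None)[0];print('plane',k)
g=cv2.cvtColor(c,cv2.COLOR_RGB2GRAY)
for v in(130,150,175,190): print(v,P[v,236:270:3,2].round(3))
print('hook px',P[104:114,252],'clip',P[203:218:3,250])
```

```text
button [ 0.5826 -0.2958  0.3314] 45794 [0.3088 0.3337 0.3432]
((568.09228515625, -289.5158386230469), (58.498382568359375, 114.36375427246094), 49.82658004760742)
case top ((580.2669067382812, -289.264404296875), (76.04287719726562, 47.5814208984375), 77.19840240478516) [0.1287 0.1353 0.1381]
plane [0.012  0.0084 0.1299]
130 [0.135 0.135 0.136 0.137 0.136 0.137 0.136 0.136 0.136 0.136 0.134 0.13 ]
150 [0.135 0.135 0.148 0.149 0.149 0.147 0.147 0.146 0.146 0.136 0.134 0.131]
175 [0.135 0.136 0.138 0.137 0.137 0.138 0.137 0.137 0.136 0.137 0.135 0.126]
190 [0.136 0.137 0.137 0.138 0.138 0.138 0.139 0.139 0.138 0.137 0.135 0.129]
hook px [[ 0.5759 -0.3364  0.0012]
 [ 0.5753 -0.3345  0.0788]
 [ 0.5755 -0.3336  0.0787]
 [ 0.5757 -0.3327  0.0793]
 [ 0.5759 -0.3318  0.0795]
 [ 0.5761 -0.3309  0.0782]
 [ 0.5763 -0.33    0.0791]
 [ 0.5765 -0.3291  0.0785]
 [ 0.5766 -0.3282  0.0811]
 [ 0.5768 -0.3273  0.0795]] clip [[ 0.5927 -0.2561  0.1332]
 [ 0.5933 -0.2533  0.1323]
 [ 0.5937 -0.251   0.1332]
 [ 0.5943 -0.2483  0.1332]
 [ 0.5948 -0.2459  0.1338]]
```

Run:
```python
from h import *
d=np.load('/tmp/w5.npz');c=d['c'];P=d['P'];s={'K':d['K']};T=d['T']
m=(P[...,2]>.1425)&(P[...,2]<.16)&(abs(P[...,0]-.583)<.03)&(abs(P[...,1]+.29)<.03)
q=P[m];r=cv2.minAreaRect((q[:,:2]*1000).astype(np.float32));print('button',r,np.median(q[:,2]),len(q))
g=cv2.cvtColor(c,cv2.COLOR_RGB2GRAY)
b=(g<60).astype(np.uint8);b[:140]=0;b[185:]=0;b[:,:235]=0;b[:,270:]=0
n,l,st,cc=cv2.connectedComponentsWithStats(b);i=1+np.argmax(st[1:,4]);print(st[i],cc[i],ray(s,T,cc[i],.1515))
# case sides at mid rows: left/right extents of P z>.13
for v in(120,130,140,175,185,195):
    u=np.nonzero((P[v,225:280,2]>.124)&(P[v,225:280,2]<.14))[0]+225
    print(v,u.min(),u.max(),P[v,u.min()],P[v,u.max()])
```

```text
button ((584.2214965820312, -293.1799621582031), (17.614459991455078, 17.677486419677734), 78.16055297851562) 0.15064502101897742 561
[241 151  21  22 426] [250.7723 161.8592] [[ 0.584  -0.2933  0.1515]]
120 235 268 [ 0.5905 -0.3253  0.1295] [ 0.5647 -0.3201  0.1293]
130 234 270 [ 0.5929 -0.3178  0.1308] [ 0.5646 -0.312   0.1285]
140 231 271 [ 0.5976 -0.31    0.1245] [ 0.5652 -0.3035  0.1253]
175 234 269 [ 0.6006 -0.2825  0.1337] [ 0.5724 -0.2749  0.1255]
185 233 268 [ 0.6036 -0.2736  0.1302] [ 0.5748 -0.2678  0.1307]
195 231 270 [ 0.6074 -0.265   0.1288] [ 0.5749 -0.2579  0.1271]
```

```bash
python3 -c "
from h import *
go(.5844,-.292,.33,167.5)"
```

```text
tcp [ 0.586  -0.2663  0.4038] shift [ 0.0738 -0.0041 -0.0255] turn [ 1.0289 -0.0201 -0.4902] n 1.2509938641135223 f [0.582  0.3814 0.6668] op 0.08772997598913525
```

```bash
python3 -m inch '[0,-0.004,-0.0255,1,0,-0.5,0.0876,0.03,0,0,0,0,0,0.0876,0.03,0,0,0,0,0,0.0876,0,0,0,0,0,0,0.0876,0,0,0,0,0,0,0.0876]'
python3 -c "
from h import *
go(.5844,-.292,.274,167.5)"
```

```text
clock: 27.75
tool_pos: [0.5863, -0.291, 0.3443]
orientation: [-125.9, 89.8, -47.4]
force: [-0.5, -0.4, 0.4]
opening: 0.0876
tcp [ 0.5863 -0.291   0.3443] shift [ 0.0703  0.0019 -0.0012] turn [ 1.0596 -0.0983  0.1383] n 1.1256974608150132 f [-0.4693 -0.4075  0.4429] op 0.0876110214944904
```

```bash
python3 -m inch '[0.03,0.002,-0.001,1,0,0,0.0876,0.03,0,0,0,0,0,0.0876,0.005,0,0,0,0,0,0.0876,0,0,0,0,0,0,0.0876]'
python3 -c "
from h import *
go(.5844,-.292,.274,167.5)"
```

```text
clock: 28.25
tool_pos: [0.587, -0.2917, 0.2851]
orientation: [-103.8, 89.3, -25.9]
force: [0.1, 0.6, -0.2]
opening: 0.0876
tcp [ 0.587  -0.2917  0.2851] shift [ 0.011   0.0026 -0.0008] turn [ 0.3531 -0.1684  0.6958] n 0.18215447504769675 f [ 0.0943  0.5584 -0.2135] op 0.08761378059669786
```

```bash
python3 -m inch '[0.011,0.003,0,0,0,0.6,0.0876,0,0,0,0,0,0,0.0876]'
python3 -c "
from h import *
go(.5844,-.292,.274,167.5)"
python3 -m inch '[0,0.001,0,0,0,0,0.03,0,0,0,0,0,0,0.03,0,0,0,0,0,0,0.03,0,0,0,0,0,0,0.03,0,0,0,0,0,0,0.03,0,0,0,0,0,0,0.03]'
python3 -c "
from h import *
go(.5844,-.292,.274,167.5)"
```

```text
clock: 28.5
tool_pos: [0.5847, -0.2911, 0.2758]
orientation: [-126.7, 89.7, -48.8]
force: [0.0, -0.6, 0.3]
opening: 0.0877
tcp [ 0.5847 -0.2911  0.2758] shift [ 0.0018  0.0001 -0.0009] turn [ 0.3873 -0.1751  0.2364] n 0.032435746409435015 f [ 0.027  -0.622   0.2861] op 0.08774712357772614
clock: 29.25
tool_pos: [0.584, -0.2911, 0.2771]
orientation: [-118.3, 89.6, -40.4]
force: [1.6, -0.3, -0.4]
opening: 0.0339
tcp [ 0.584  -0.2911  0.2771] shift [ 0.0031 -0.0006 -0.0008] turn [ 0.401  -0.1883  0.3528] n 0.05232076606824144 f [ 1.6285 -0.2606 -0.4414] op 0.033943757182451365
```

```bash
python3 -m inch '[-0.01,0,0,0,0,0,0.03,-0.02,0,0,0,0,0,0.03,-0.02,0,0,0,0,0,0.03,-0.03,0,0,0,0,0,0.03,-0.02,0,0,0,0,0,0.03,0,0,0,0,0,0,0.03]'
python3 -c "
from h import *
go(.6297,-.15,.40,185.1)
for n in('top','scene'):
    s,T,o=snap(n);save(s,'pics/%s6.png'%n,(240,130,400,250) if n=='top' else (140,90,340,240),4)"
```

```text
clock: 30.0
tool_pos: [0.5814, -0.2903, 0.377]
orientation: [108.0, 89.7, -174.2]
force: [-0.2, 0.2, -4.8]
opening: 0.0339
tcp [ 0.5814 -0.2903  0.377 ] shift [-0.0233 -0.0174  0.1473] turn [-17.3093  -0.0443  -0.2687] n 2.402721787395706 f [-0.2186  0.1578 -4.7787] op 0.033892070709306006
```

View pics/scene6.png

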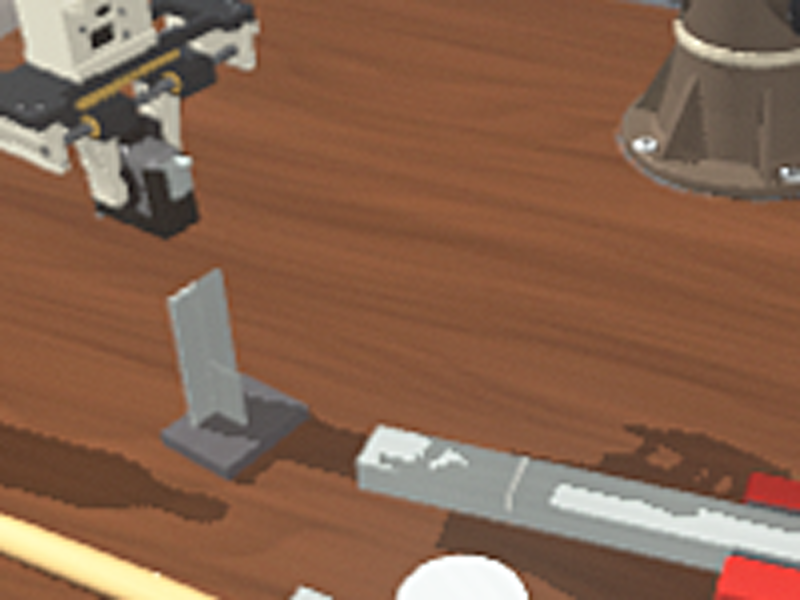

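The tape is off the hanger and in the jaws, nose out, and the load reads 4.8 N. Next I carry it over the bar's end.

```bash
python3 -m inch '[0,0,0,-9,0,0,0.03,0,0,0,-8,0,0,0.03,0,0,0,0,0,0,0.03]'
python3 -c "
from h import *
go(.6268,-.0613,.33,185.1)"
```

```text
clock: 30.48
tool_pos: [0.5798, -0.2895, 0.3699]
orientation: [71.9, 89.1, 167.0]
force: [-0.9, 0.4, -4.3]
opening: 0.0339
tcp [ 0.5798 -0.2895  0.3699] shift [ 0.04   -0.0679  0.2229] turn [ 0.0454  0.2714 -0.8313] n 3.7823055893102158 f [-0.9203  0.4025 -4.3158] op 0.03390954053310345
```

```bash
python3 -m inch '[0,-0.013,0.042,0,0,-0.4,0.03,0,-0.013,0.042,0,0,-0.4,0.03,0.005,-0.013,0.042,0,0,0,0.03,0.01,-0.013,0.042,0,0,0,0.03,0.01,-0.013,0.042,0,0,0,0.03,0.01,0,0,0,0,0,0.03,0,0,0,0,0,0,0.03]'
python3 -c "
from h import *
go(.6268,-.0613,.29,185.1)
s,T,o=snap('wrist');save(s,'pics/w7.png');np.savez('/tmp/w7.npz',c=s['color'],P=cloud(s,T),T=T,K=s['K'])
s,T,o=snap('scene');save(s,'pics/s7.png',(190,100,390,250),4)"
```

```text
clock: 31.35
tool_pos: [0.6271, -0.0688, 0.3277]
orientation: [60.3, 89.3, 153.9]
force: [0.5, -0.7, -4.5]
opening: 0.0338
tcp [ 0.6271 -0.0688  0.3277] shift [ 0.0377 -0.0005  0.0073] turn [-1.5204  0.3373 -0.5735] n 0.6148662705895874 f [ 0.4828 -0.6917 -4.454 ] op 0.03378157974182143
```

View pics/w7.png

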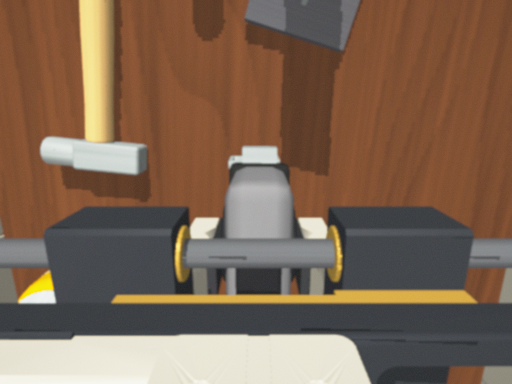

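View pics/s7.png

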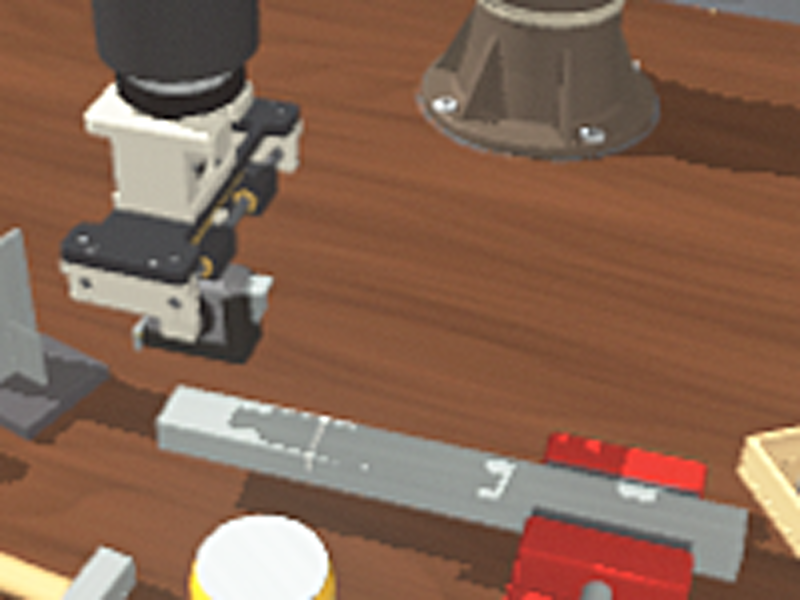

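Run:
```python
from h import *
d=np.load('/tmp/w7.npz');P=d['P'];T=d['T']
o=ctrl.get_obs();Rc=Rm(o['orientation'])
t=lambda p:((p-o['tool_pos'])@Rc)*1000
for v in(148,152,156,160,164,168,175,185,195,205): print(v,'tool',t(P[v,260]),'w',P[v,260], 'L',P[v,232])
m=np.zeros(P.shape[:2],bool);m[147:162,235:285]=True
q=P[m&(P[...,2]>.1)];print(t(q.min(0)),t(q.max(0)));tq=t(q);print(tq.min(0),tq.max(0))
m=np.zeros(P.shape[:2],bool);m[172:205,235:285]=True;q=t(P[m&(P[...,2]>.12)]);q=q[q[:,0]<150]
print('case',np.percentile(q,[1,50,99],axis=0))
k=abs(q[:,1])<8
print('slope',np.polyfit(q[k][:,2],q[k][:,0],1),q[k][:,2].min(),q[k][:,2].max())
```

```text
148 tool [199.8134   1.9623 -43.2523] w [ 0.6266 -0.1117  0.1289] L [ 0.6512 -0.0932 -0.0003]
152 tool [198.7619   1.9586 -41.0944] w [ 0.6265 -0.1095  0.13  ] L [ 0.651  -0.0894  0.0012]
156 tool [200.4903   1.9753 -38.5282] w [ 0.6263 -0.107   0.1283] L [ 0.648  -0.0923  0.0434]
160 tool [199.6727   1.9733 -36.3207] w [ 0.6262 -0.1048  0.1291] L [ 0.6466 -0.0924  0.064 ]
164 tool [191.1479   1.914  -35.4873] w [ 0.6263 -0.104   0.1377] L [ 0.6421 -0.1019  0.1319]
168 tool [183.3546   1.8597 -34.7241] w [ 0.6263 -0.1032  0.1455] L [ 0.6415 -0.101   0.1389]
175 tool [161.9453   1.7057 -35.5153] w [ 0.6267 -0.1041  0.1669] L [ 0.6414 -0.0969  0.1381]
185 tool [146.4346   1.5967 -34.5904] w [ 0.6269 -0.1033  0.1824] L [ 0.6387 -0.1017  0.1789]
195 tool [143.5834   1.5825 -31.0804] w [ 0.6267 -0.0998  0.1852] L [ 0.6383 -0.0984  0.1828]
205 tool [143.5899   1.59   -26.7917] w [ 0.6264 -0.0955  0.1853] L [ 0.638  -0.0944  0.184 ]
[205.8734  13.2221 -65.9194] [ 20.7837  -6.9919 -34.8051]
[ 20.6676  -7.9462 -65.744 ] [205.9899  11.7731 -35.5938]
case [[141.9274  -8.7741 -35.9078]
 [144.5495   1.1863 -31.7367]
 [149.82    11.5161 -27.2181]]
slope [  1.2674 184.7711] -65.74400646242827 -27.03575362976006
```

```bash
cat >> h.py <<'E'
AX=np.array([np.cos(np.radians(-84.9)),np.sin(np.radians(-84.9)),0]);END=np.array([.6297,-.0942,.065])
def gotape(bx,by,h,off=(.202,.0017,.002),droop=2.0):
    """tape origin at bar x=bx, lateral by, height h above bar top"""
    a=np.radians(droop);n=np.array([np.sin(a),0,-np.cos(a)]);u=np.array([-np.cos(a),0,-np.sin(a)])
    Ft=np.c_[n,np.cross(u,n),u];Z=np.array([0,0,1.]);Fw=np.c_[AX,np.cross(Z,AX),Z]
    Rt=Fw@Ft.T; pos=END+AX*bx+np.cross(Z,AX)*by+Z*h; t=pos-Rt@np.array(off)
    o=ctrl.get_obs();Rc=Rm(o['orientation'])
    cur=Rc@np.array(off)+o['tool_pos']-END;C=Rc@Ft
    print("tape now bar x,y,h mm",np.round([cur@AX*1000,cur@np.cross(Z,AX)*1000,cur[2]*1000],1),"pitch nose %.1f"%np.degrees(np.arcsin(C[2,0])))
    print("shift",Rc.T@(t-o['tool_pos']),"turn",R.from_matrix(Rc.T@Rt).as_rotvec(degrees=True),"f",o['force'],"op",o['opening'],o['clock'])
E
python3 -c "
from h import *
gotape(-.033,0,.03)"
```

```text
tape now bar x,y,h mm [-28.1  -3.2  62. ] pitch nose -2.3
shift [ 0.0321 -0.0016  0.013 ] turn [-1.5109  2.3317 -0.471 ] f [ 0.2026  0.4983 -5.0271] op 0.033921221366295405 31.45
```

```bash
python3 -m inch '[0.012,-0.0016,0.013,-1.5,2.3,-0.5,0.03,0.012,0,0,0,0,0,0.03,0,0,0,0,0,0,0.03,0,0,0,0,0,0,0.03]'
python3 -c "
from h import *
gotape(-.033,0,.0025)
for n in ('top','scene','wrist'):
  s,T,o=snap(n);save(s,'pics/%s8.png'%n,{'top':(200,150,320,230),'scene':(190,120,350,240),'wrist':(130,90,390,270)}[n],{'top':6,'scene':5,'wrist':3}[n])"
```

```text
clock: 31.95
tool_pos: [0.6285, -0.0603, 0.3065]
orientation: [-174.3, 88.0, -79.6]
force: [0.0, -0.6, -4.3]
opening: 0.0341
tape now bar x,y,h mm [-28.9   0.8  39.5] pitch nose -0.0
shift [0.0369 0.0003 0.0054] turn [-0.3893  0.0025  0.1867] f [ 0.0038 -0.5972 -4.2603] op 0.03408424669518728 31.95
```

View pics/scene8.png

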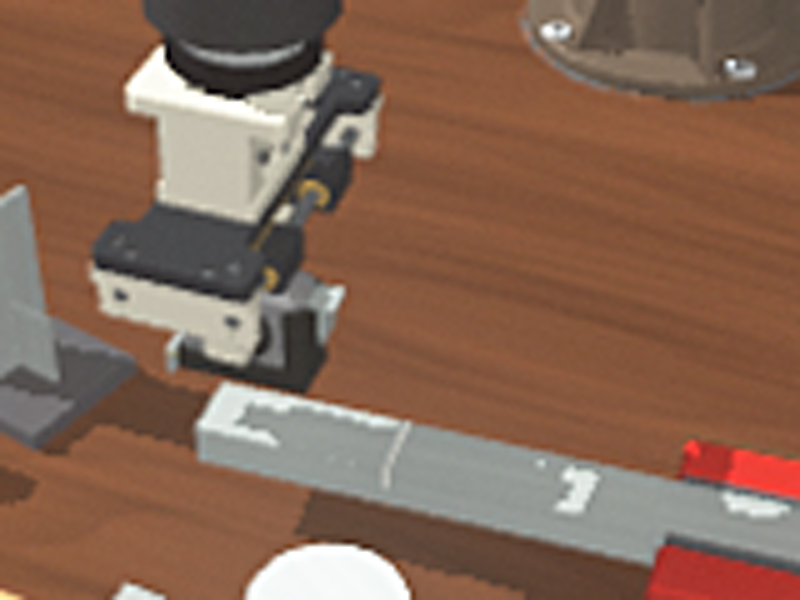

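View pics/wrist8.png

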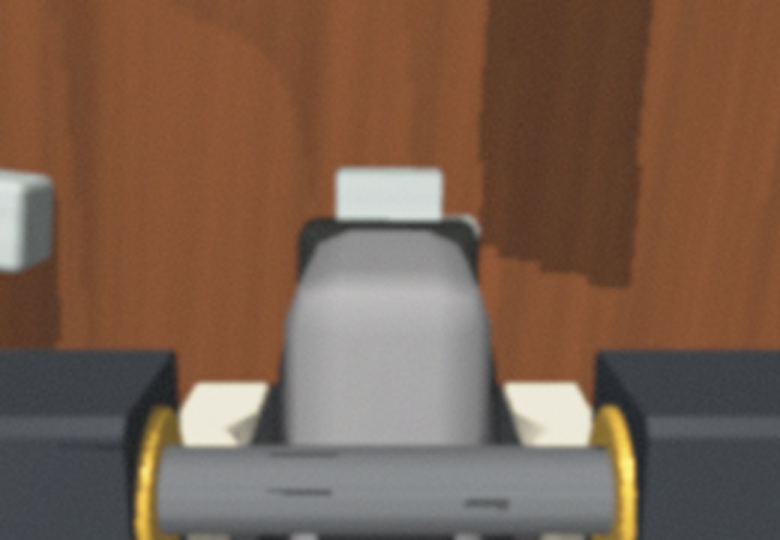

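The wrist crop shows the hook at about (389,195). The bar's end corner peeks out at the right, at about (475,228). I lower it further and look again.

```bash
python3 -m inch '[0.01,0.001,0.003,-0.4,0,0.2,0.03,0.01,0,0,0,0,0,0.03,0,0,0,0,0,0,0.03,0,0,0,0,0,0,0.03]'
python3 -c "
from h import *
gotape(-.033,0,.0025)
for n in ('scene','wrist'):
  s,T,o=snap(n);save(s,'pics/%s9.png'%n,{'top':(200,150,320,230),'scene':(210,150,310,225),'wrist':(130,90,390,270)}[n],{'top':6,'scene':8,'wrist':3}[n])"
```

```text
clock: 32.6
tool_pos: [0.6272, -0.0577, 0.2849]
orientation: [179.1, 88.0, -85.8]
force: [0.1, 0.1, -4.7]
opening: 0.0342
tape now bar x,y,h mm [-31.6  -1.   17.9] pitch nose -0.0
shift [ 0.0154 -0.0009  0.002 ] turn [ 0.0542  0.0115 -0.0297] f [ 0.1111  0.1007 -4.6642] op 0.034193245386938784 32.6
```

View pics/scene9.png

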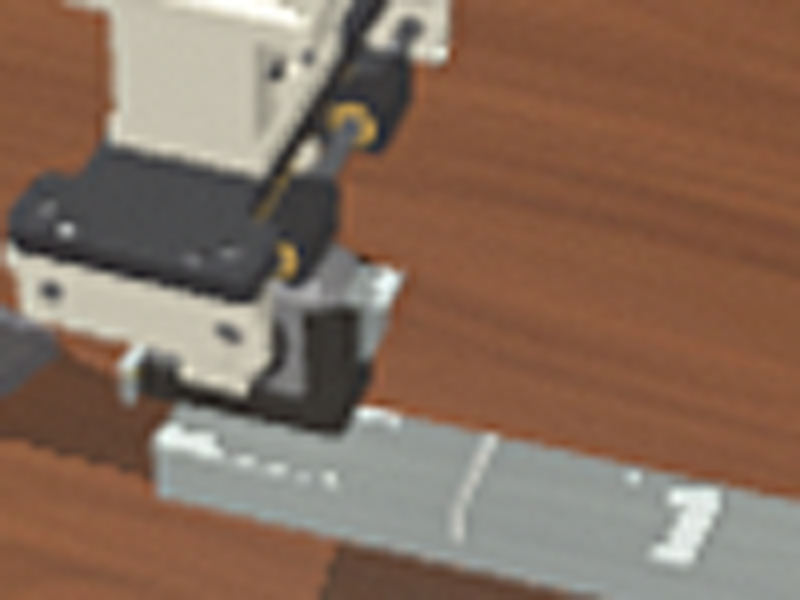

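View pics/wrist9.png

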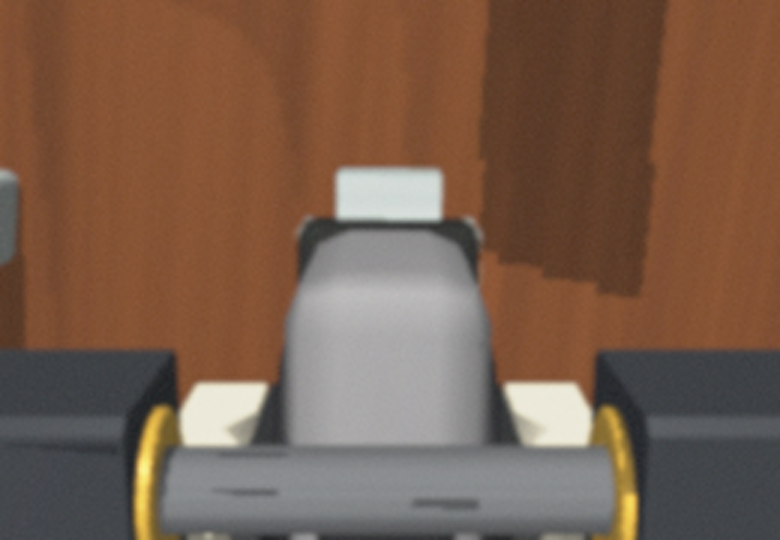

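In the wrist crop the bar's corners show evenly either side of the case, at (299,228) and (480,228), so the tape is centred, and the hook lies ahead of the end. I lower it the rest of the way.

```bash
python3 -m inch '[0.008,0,0,0,0,0,0.03,0.004,0,0,0,0,0,0.03,0,0,0,0,0,0,0.03,0,0,0,0,0,0,0.03]'
python3 -c "
from h import *
gotape(-.033,-.001,.0025)"
```

```text
clock: 33.2
tool_pos: [0.6273, -0.0581, 0.2724]
orientation: [-180.0, 88.0, -84.8]
force: [0.5, 0.1, -5.2]
opening: 0.0336
tape now bar x,y,h mm [-31.2  -0.9   5.4] pitch nose -0.0
shift [0.0028 0.0001 0.002 ] turn [0.0472 0.0177 0.0028] f [ 0.4815  0.0582 -5.2303] op 0.03362923458552578 33.2
```

```bash
python3 -m inch '[0.003,0,0,0,0,0,0.03,0,0,0,0,0,0,0.03,0,0,0,0,0,0,0.03]'
python3 -c "
from h import *
gotape(-.033,-.001,.001)
for n in ('scene','wrist'):
  s,T,o=snap(n);save(s,'pics/%s10.png'%n,{'top':(200,150,320,230),'scene':(210,150,310,225),'wrist':(130,90,390,270)}[n],{'top':6,'scene':8,'wrist':3}[n])"
```

```text
clock: 33.58
tool_pos: [0.6274, -0.0582, 0.2694]
orientation: [-179.1, 88.0, -84.0]
force: [0.5, -0.3, -3.8]
opening: 0.0333
tape now bar x,y,h mm [-31.1  -0.6   2.5] pitch nose -0.0
shift [0.0014 0.0002 0.0021] turn [0.0505 0.0182 0.0327] f [ 0.5487 -0.3289 -3.8471] op 0.033269093658534296 33.575
```

View pics/scene10.png

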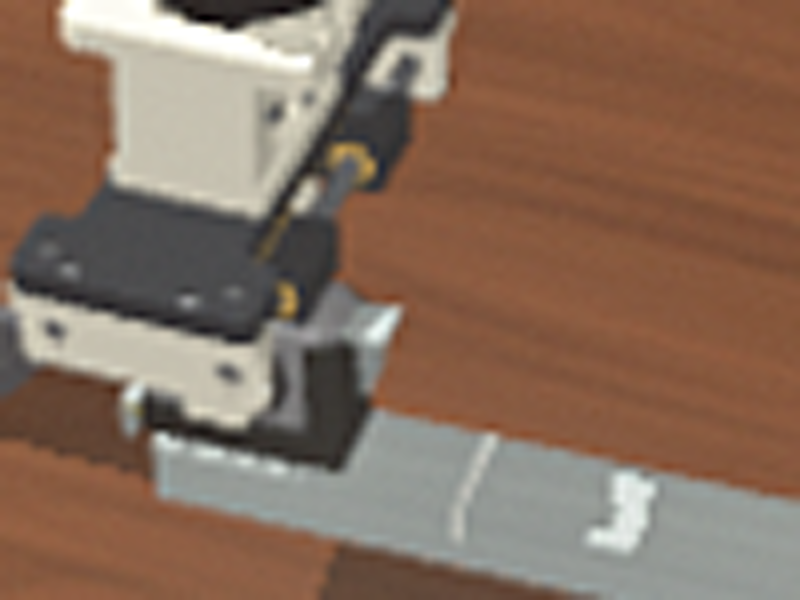

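View pics/wrist10.png

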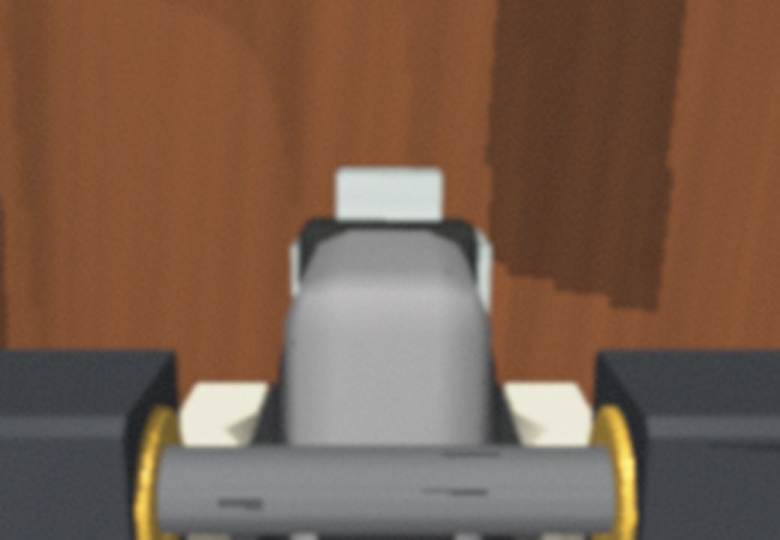

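```bash
python3 -m inch '[0.002,0,0,0,0,0,0.03,0,0,0,0,0,0,0.03]'
python3 -c "
from h import *
gotape(-.033,-.001,.001)"
```

```text
clock: 33.92
tool_pos: [0.6275, -0.0582, 0.268]
orientation: [-178.0, 88.0, -82.8]
force: [0.2, -0.4, -3.6]
opening: 0.0339
tape now bar x,y,h mm [-31.1  -0.4   1. ] pitch nose -0.0
shift [-0.      0.0003  0.002 ] turn [0.0603 0.0169 0.0726] f [ 0.165  -0.4149 -3.6338] op 0.03394820544211398 33.925
```

```bash
python3 -m inch '[-0.0002,0,0.006,0,0,0,0.03,-0.0002,0,0.006,0,0,0,0.03,-0.0002,0,0.006,0,0,0,0.03,-0.0002,0,0.006,0,0,0,0.03,-0.0002,0,0.006,0,0,0,0.03,0,0,0,0,0,0,0.03]'
python3 -c "
from h import *
gotape(-.1465,-.001,.001)
for n in ('scene','wrist'):
  s,T,o=snap(n);save(s,'pics/%s11.png'%n,{'top':(200,150,320,230),'scene':(210,150,310,225),'wrist':(130,60,390,240)}[n],{'top':6,'scene':8,'wrist':3}[n])"
```

```text
clock: 34.67
tool_pos: [0.6249, -0.0263, 0.268]
orientation: [-177.4, 88.0, -82.2]
force: [-0.0, -0.7, -3.3]
opening: 0.0336
tape now bar x,y,h mm [-62.9  -0.1   1. ] pitch nose 0.0
shift [-0.0029  0.0004  0.0834] turn [ 0.0935 -0.0286  0.0958] f [-0.0176 -0.7469 -3.3289] op 0.033647500606775765 34.675
```

View pics/scene11.png

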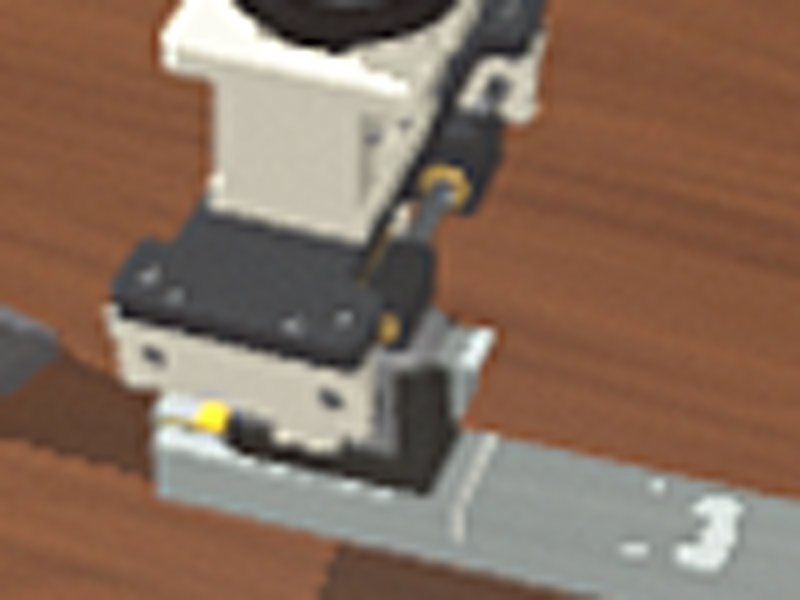

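View pics/wrist11.png

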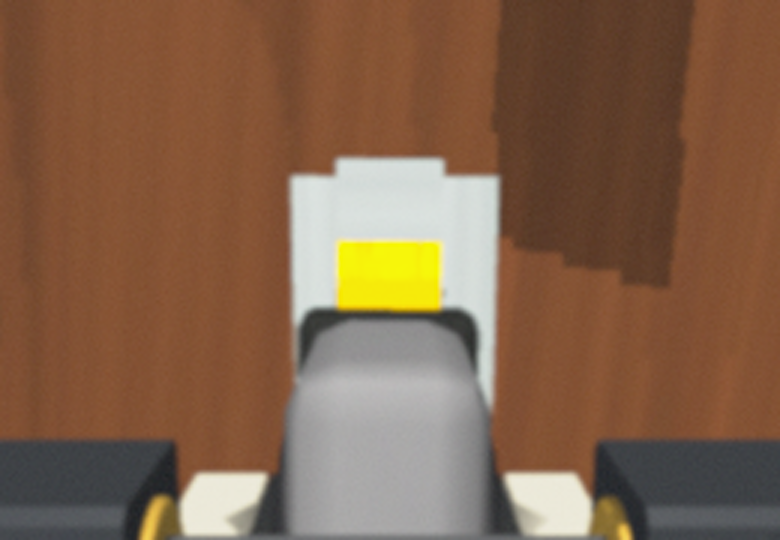

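The blade is paying out, with yellow showing at about (388,275) in the wrist crop, and the hook sits over the bar's end. I keep drawing.

```bash
python3 -m inch '[-0.0003,0.0005,0.008,0,0,0,0.03,-0.0003,0.0004,0.008,0,0,0,0.03,-0.0003,0,0.008,0,0,0,0.03,-0.0003,0,0.008,0,0,0,0.03,-0.0003,0,0.008,0,0,0,0.03,-0.0003,0,0.008,0,0,0,0.03,-0.0003,0,0.008,0,0,0,0.03,-0.0003,0,0.006,0,0,0,0.03,-0.0003,0,0.005,0,0,0,0.03,0,0,0,0,0,0,0.03,0,0,0,0,0,0,0.03]'
python3 -c "
from h import *
gotape(-.1465,-.001,.001)
for n in ('scene','wrist'):
  s,T,o=snap(n);save(s,'pics/%s12.png'%n,{'top':(200,150,320,230),'scene':(210,150,310,225),'wrist':(130,0,390,240)}[n],{'top':6,'scene':8,'wrist':2.5}[n]);
np.savez('/tmp/w12.npz',c=s['color'],P=cloud(s,T),T=T,K=s['K'])"
```

```text
clock: 36.15
tool_pos: [0.6176, 0.0448, 0.2682]
orientation: [-176.9, 88.0, -81.7]
force: [1.1, -1.5, -4.1]
opening: 0.0335
tape now bar x,y,h mm [-134.3   -1.     1.3] pitch nose 0.0
shift [-0.0002 -0.0004  0.0121] turn [ 0.1016 -0.0393  0.114 ] f [ 1.0853 -1.4976 -4.1073] op 0.03350419035992029 36.15
```

View pics/scene12.png

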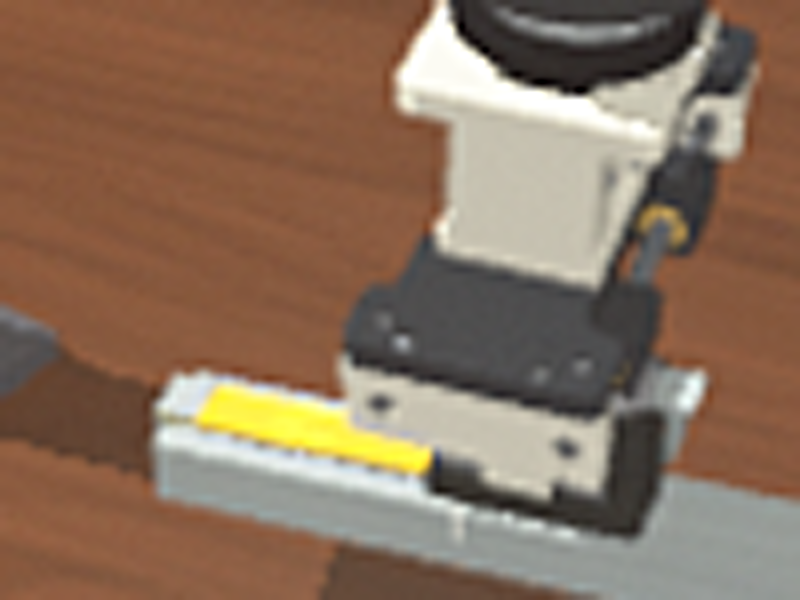

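View pics/wrist12.png

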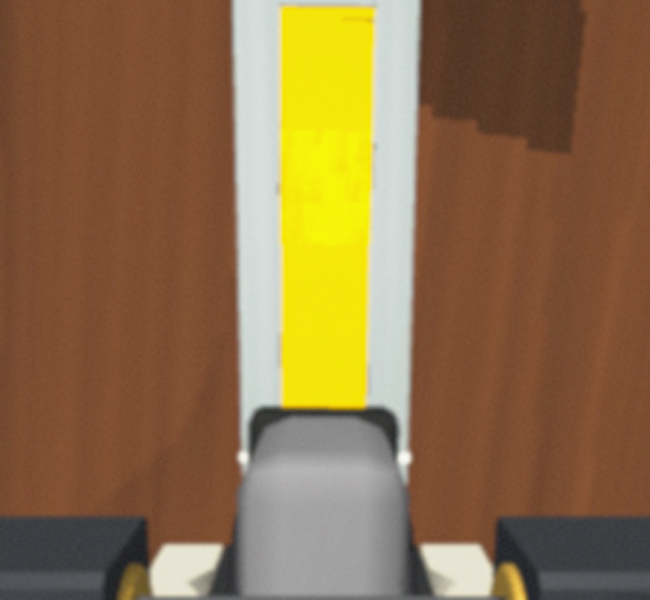

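The wrist crop shows the chalk line on both edges of the bar, at (243,457) and (405,457), and the blade leaving the nose at row 408. I cast rays through both to get the remaining distance.

```bash
cat > meas.py <<'E'
from h import *
def run(f,h=.001,du=0):
    d=np.load(f);c=d['c'];s={'K':d['K']};T=d['T'];g=cv2.cvtColor(c,cv2.COLOR_RGB2GRAY).astype(float)
    hs=cv2.cvtColor(c,cv2.COLOR_RGB2HSV)
    y=((hs[...,0]>22)&(hs[...,0]<38)&(hs[...,1]>150)&(hs[...,2]>150))
    y[:,:235]=0;y[:,290:]=0;y[215:]=0
    rows=np.nonzero(y.sum(1)>15)[0];r1=rows.max();r0=rows.min()
    col=g[r1-6:r1+8,246:274].mean(1);dd=np.abs(np.diff(col));rr=r1-6+(np.arange(len(dd))*dd).sum()/dd.sum()+.5
    print('yellow rows',r0,r1,'subpix',rr)
    mth=ray(s,T,(260,rr),.065+h+.003)[0]
    # line dots
    out=[]
    for lo,hi in((222,232),(286,298)):
        a=g[150:212,lo:hi];v,u=np.unravel_index(a.argmax(),a.shape);v+=150;u+=lo
        w=np.clip(g[v-4:v+5,u-1:u+2]-235,0,None);vv=(np.arange(v-4,v+5)[:,None]*w).sum()/max(w.sum(),1e-9)
        q=ray(s,T,(u,vv),.065)[0];out.append(q);print('dot',u,vv,g[v,u],q,'bar x',(q-END)@AX*1000,'lat',(q-END)@np.cross([0,0,1],AX)*1000)
    print('mouth bar x',(mth-END)@AX*1000, 'mouth-line mm',[(mth-q)@AX*1000 for q in out])
    p=d['P'][170:185,245:275];
E
python3 -c "
from meas import *
run('/tmp/w12.npz')
d=np.load('/tmp/w12.npz');P=d['P']
for v in range(156,188,2): 
    q=P[v,260];print(v,(q-END)@AX*1000,q[2]*1000)
gotape(-.1465,-.001,.001)"
```

```text
yellow rows 3 162 subpix 163.99675273245683
dot 227 182.5 242.0 [0.6395 0.0171 0.065 ] bar x -109.9820942408649 lat 19.63510250793776
dot 291 182.73239436619718 246.0 [0.6007 0.0137 0.065 ] bar x -110.023089202671 lat -19.33243415596834
mouth bar x -98.02184789782201 mouth-line mm [np.float64(11.960246343042874), np.float64(12.001241304848977)]
156 -93.16573932182163 70.27265152968134
158 -94.32394313753613 70.32736899133302
160 -95.32273198666817 71.6478305164174
162 -96.63506946195325 70.53210513174591
164 -96.63692913372581 78.84339179684005
166 -97.48744959279884 80.68508167876045
168 -97.6248899118224 87.02333530546255
170 -97.3901758722381 95.18286160373182
172 -97.4149372442702 101.16559959700658
174 -97.34426800596657 107.26077609859972
176 -97.48209616331914 111.76785553665373
178 -97.27095407632103 117.83754220484838
180 -97.77095957919917 119.82849546397253
182 -98.42812324218214 120.9141345550673
184 -98.87937382380478 122.93721987258041
186 -99.45442460109564 124.26503453647092
tape now bar x,y,h mm [-134.2   -1.     1.3] pitch nose 0.0
shift [-0.0002 -0.0004  0.0122] turn [ 0.0915 -0.0375  0.1171] f [ 0.6611 -1.8315 -3.8534] op 0.033999539019513234 36.25
```

```bash
python3 -m inch '[-0.0001,-0.0002,0.005,0,0,0,0.03,-0.0001,0,0.003,0,0,0,0.03,0,0,0.001,0,0,0,0.03,0,0,0,0,0,0,0.03,0,0,0,0,0,0,0.03]'
python3 -c "
from meas import *
gotape(-.1465,-.001,.001)
s,T,o=snap('wrist');np.savez('/tmp/w13.npz',c=s['color'],P=cloud(s,T),T=T,K=s['K']);run('/tmp/w13.npz');save(s,'pics/w13.png',(200,120,320,215),6)
P=cloud(s,T);print([((P[v,260]-END)@AX*1000).round(1) for v in range(164,182,2)])
gotape(-.1465,-.001,.001)"
```

```text
clock: 36.88
tool_pos: [0.6169, 0.0539, 0.2681]
orientation: [-177.2, 88.0, -82.0]
force: [0.8, -1.6, -4.2]
opening: 0.034
tape now bar x,y,h mm [-143.4   -0.9    1.2] pitch nose 0.0
shift [ 0.0001 -0.0003  0.0029] turn [ 0.0631 -0.0457  0.1037] f [ 0.7701 -1.5814 -4.167 ] op 0.033969453606476276 36.875
yellow rows 0 162 subpix 163.9543002221517
dot 227 167.39583333333334 245.0 [0.6394 0.017  0.065 ] bar x -109.86059771068344 lat 19.52443487285372
dot 291 167.7972972972973 246.0 [0.601  0.0137 0.065 ] bar x -110.03332541684503 lat -19.0229197370673
mouth bar x -107.17447869170401 mouth-line mm [np.float64(2.686119018979426), np.float64(2.85884672514103)]
[np.float64(-105.8), np.float64(-106.6), np.float64(-106.7), np.float64(-106.7), np.float64(-106.7), np.float64(-106.7), np.float64(-106.6), np.float64(-106.6), np.float64(-106.9)]
tape now bar x,y,h mm [-143.4   -0.9    1.2] pitch nose 0.0
shift [ 0.0001 -0.0003  0.0029] turn [ 0.0643 -0.0451  0.1081] f [ 0.3807 -1.2735 -4.8356] op 0.03380627743365174 36.925
```

View pics/w13.png

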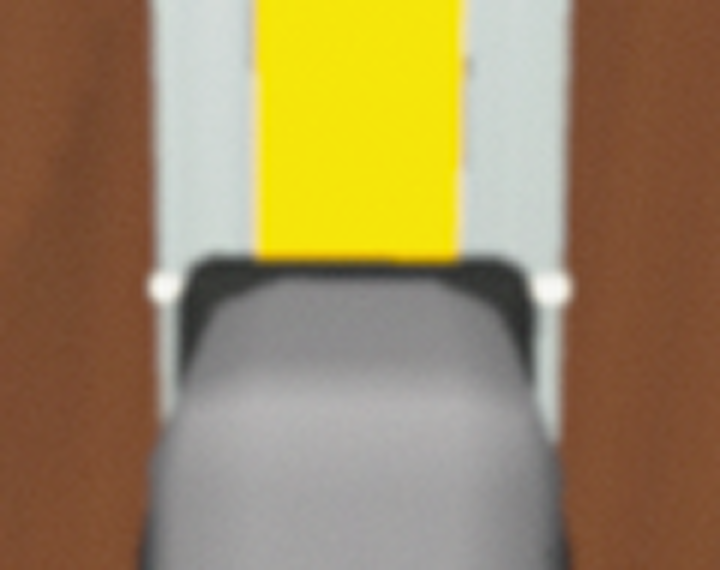

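```bash
python3 -m inch '[0,0,0.0025,0,0,0,0.03,0,0,0.0005,0,0,0,0.03,0,0,0,0,0,0,0.03,0.001,0,0,0,0,0,0.03,0,0,0,0,0,0,0.03]'
python3 -c "
from meas import *
gotape(-.1465,-.001,.001)
s,T,o=snap('wrist');np.savez('/tmp/w13.npz',c=s['color'],P=cloud(s,T),T=T,K=s['K']);run('/tmp/w13.npz',0)
P=cloud(s,T);print([((P[v,260]-END)@AX*1000).round(1) for v in range(164,182,2)])"
```

```text
clock: 37.55
tool_pos: [0.6166, 0.0571, 0.268]
orientation: [-176.5, 87.9, -81.4]
force: [0.2, -2.2, -4.5]
opening: 0.034
tape now bar x,y,h mm [-146.6   -0.9    1. ] pitch nose 0.1
shift [ 0.     -0.0003 -0.0003] turn [ 0.0657 -0.0508  0.1263] f [ 0.1972 -2.2186 -4.5177] op 0.03399047979367307 37.55
yellow rows 0 162 subpix 163.92495595066475
dot 227 162.30666666666667 246.0 [0.6393 0.017  0.065 ] bar x -109.92284584509078 lat 19.45570091117886
dot 292 162.35064935064935 246.0 [0.6005 0.0135 0.065 ] bar x -109.87463827255412 lat -19.517713781083685
mouth bar x -110.44057567519617 mouth-line mm [np.float64(-0.5177298301054011), np.float64(-0.5659374026420514)]
[np.float64(-109.0), np.float64(-109.9), np.float64(-109.9), np.float64(-110.0), np.float64(-109.8), np.float64(-109.6), np.float64(-109.8), np.float64(-109.6), np.float64(-109.9)]
```

```bash
python3 -m inch '[0.0015,0,0,0,0,0,0.03,0,0,0,0,0,0,0.03]'; python3 -m inch '[0.001,0,0,0,0,0,0.03,0,0,0,0,0,0,0.03]'
python3 -c "
from h import *
gotape(-.1465,-.001,.00)"
```

```text
clock: 37.85
tool_pos: [0.6164, 0.0571, 0.2679]
orientation: [-175.8, 87.9, -80.7]
force: [-0.3, -1.7, -5.2]
opening: 0.0341
clock: 38.1
tool_pos: [0.6164, 0.0572, 0.2679]
orientation: [-175.0, 87.9, -79.8]
force: [-0.4, -2.2, -1.7]
opening: 0.034
tape now bar x,y,h mm [-146.7   -0.9    0.9] pitch nose 0.1
shift [ 0.0009 -0.0005 -0.0004] turn [ 0.0801 -0.0535  0.1824] f [-0.4023 -2.174  -1.7086] op 0.03395538323472242 38.1
```

```bash
python3 -m inch '[0.002,0,0,0,0,0,0.03,0.0,0,0,0,0,0,0.03]'; 
python3 -c "
from h import *
gotape(-.1465,-.001,.00)"
python3 -m inch '[0.002,0,0,0,0,0,0.03]'; 
python3 -c "
from h import *
gotape(-.1465,-.001,.00)"
```

```text
clock: 38.35
tool_pos: [0.6162, 0.0572, 0.2679]
orientation: [-174.2, 87.9, -79.0]
force: [-1.0, -2.3, -4.4]
opening: 0.034
tape now bar x,y,h mm [-146.7   -0.9    0.9] pitch nose 0.1
shift [ 0.001  -0.0007 -0.0005] turn [ 0.1095 -0.0717  0.2154] f [-1.0458 -2.2512 -4.4275] op 0.03395181914920414 38.35
clock: 38.48
tool_pos: [0.6162, 0.0574, 0.2676]
orientation: [-173.3, 87.9, -78.0]
force: [-12.4, 3.3, 27.2]
opening: 0.034
tape now bar x,y,h mm [-146.9   -0.7    0.6] pitch nose 0.1
shift [ 0.0007 -0.0006 -0.0007] turn [ 0.1437 -0.0843  0.2508] f [-12.4434   3.3444  27.2321] op 0.03397189261514533 38.475
```

```bash
python3 -m inch '[0,0,0,0,0,0,0.03]'
python3 -c "
from meas import *
gotape(-.1465,-.001,.00)
s,T,o=snap('wrist');np.savez('/tmp/w13.npz',c=s['color'],P=cloud(s,T),T=T,K=s['K']);run('/tmp/w13.npz',0)
P=cloud(s,T);print([((P[v,260]-END)@AX*1000).round(1) for v in range(164,182,2)])"
```

```text
clock: 38.6
tool_pos: [0.6161, 0.0574, 0.2678]
orientation: [-173.3, 87.9, -78.1]
force: [-0.3, -2.7, -2.6]
opening: 0.034
tape now bar x,y,h mm [-146.8   -0.9    0.8] pitch nose 0.1
shift [ 0.0009 -0.0008 -0.0006] turn [ 0.1427 -0.0889  0.2489] f [-0.3164 -2.7168 -2.6165] op 0.03400373533551654 38.6
yellow rows 0 162 subpix 163.8357640576892
dot 227 162.06666666666666 246.0 [0.6394 0.0171 0.065 ] bar x -110.00268525333772 lat 19.509874439121468
dot 288 162.08641975308643 246.0 [0.603  0.0137 0.065 ] bar x -109.8826006689221 lat -17.035360825893633
mouth bar x -110.57979370688969 mouth-line mm [np.float64(-0.577108453551981), np.float64(-0.6971930379675967)]
[np.float64(-109.4), np.float64(-109.9), np.float64(-110.1), np.float64(-110.1), np.float64(-110.0), np.float64(-110.1), np.float64(-110.1), np.float64(-110.0), np.float64(-110.2)]
```

```bash
python3 -m inch '[0,0,0,0,0,0,0.04,0,0,0,0,0,0,0.05,0,0,0,0,0,0,0.06,0,0,0,0,0,0,0.06]'
python3 -c "
from meas import *
gotape(-.1465,-.001,.00)
s,T,o=snap('wrist');np.savez('/tmp/w13.npz',c=s['color'],P=cloud(s,T),T=T,K=s['K']);run('/tmp/w13.npz',0)
P=cloud(s,T);print([((P[v,260]-END)@AX*1000).round(1) for v in range(164,182,2)])"
python3 -m inch '[-0.02,0,0,0,0,0,0.06,-0.03,0,0,0,0,0,0.06,-0.03,0,0,0,0,0,0.06,-0.02,0,0,0,0,0,0.06,0,0,0,0,-1,0,0.06,0,0,0,0,-1,0,0.06]'
python3 -c "
from meas import *
go(.6162,.12,.40,185.1)"
```

```text
clock: 39.15
tool_pos: [0.6173, 0.0581, 0.2672]
orientation: [-169.0, 87.9, -73.7]
force: [-0.1, -0.7, 0.2]
opening: 0.0588
tape now bar x,y,h mm [-147.6    0.9    0.2] pitch nose 0.0
shift [ 0.0003  0.0005 -0.0012] turn [ 0.1499 -0.0179  0.3978] f [-0.1225 -0.6878  0.2457] op 0.0588156756997115 39.15
yellow rows 0 161 subpix 162.6890743073048
dot 230 160.76470588235293 245.0 [0.6393 0.0171 0.065 ] bar x -109.96105774756256 lat 19.453833564504162
dot 290 160.8030303030303 246.0 [0.6037 0.0137 0.065 ] bar x -109.8354940253831 lat -16.32533186015615
mouth bar x -110.63027906453154 mouth-line mm [np.float64(-0.6692213169689702), np.float64(-0.7947850391484247)]
[np.float64(-109.6), np.float64(-110.2), np.float64(-110.1), np.float64(-110.3), np.float64(-110.0), np.float64(-110.0), np.float64(-110.1), np.float64(-110.2), np.float64(-110.7)]
clock: 39.95
tool_pos: [0.616, 0.0617, 0.3683]
orientation: [-74.2, 89.7, 21.1]
force: [-0.2, 0.8, -0.2]
opening: 0.0601
tcp [0.616  0.0617 0.3683] shift [-0.0316 -0.0057  0.0581] turn [0.1702 0.0749 0.2635] n 1.0614854574493109 f [-0.163   0.7996 -0.1714] op 0.06011873975926886
```

```bash
python3 -m inch '[-0.015,-0.003,0.03,0,0,0,0.03,-0.015,-0.002,0.028,0,0,0,0.0,0,0,0,0,0,0,0.0,0,0,0,0,0,0,0.0,0,0,0,0,0,0,0,0,0,0,0,0,0,0]'
python3 -c "
from meas import *
go(.6162,.12,.40,185.1)
s,T,o=snap('wrist');np.savez('/tmp/w14.npz',c=s['color'],P=cloud(s,T),T=T,K=s['K']);save(s,'pics/w14.png')
s,T,o=snap('scene');save(s,'pics/s14.png',(200,140,360,260),5)
s,T,o=snap('top');save(s,'pics/t14.png',(40,120,300,290),3)"
```

```text
clock: 40.7
tool_pos: [0.6149, 0.1189, 0.3927]
orientation: [65.6, 89.7, 160.6]
force: [-0.4, 0.0, 0.1]
opening: 0.0054
tcp [0.6149 0.1189 0.3927] shift [-0.0073 -0.0014  0.001 ] turn [-0.0325  0.1195 -0.263 ] n 0.1199945946348527 f [-0.3668  0.0463  0.0613] op 0.005358956449135721
```

View pics/w14.png

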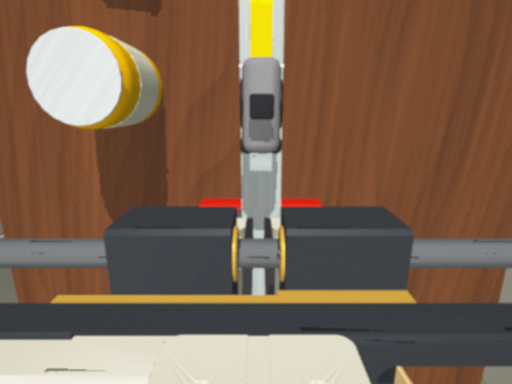

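View pics/s14.png

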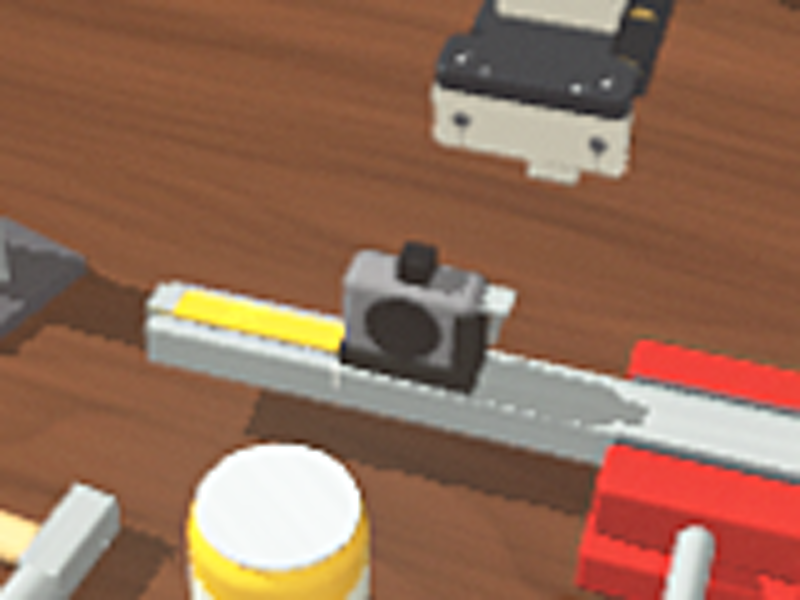

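The tape stands on the bar, hooked. In the scene crop its mouth is at the chalk line, about (340,370), and in the wrist view the button is at (262,106). Next I locate the button and press it.

Run:
```python
from meas import *
d=np.load('/tmp/w14.npz');c=d['c'];P=d['P'];s={'K':d['K']};T=d['T']
g=cv2.cvtColor(c,cv2.COLOR_RGB2GRAY)
b=(g<60).astype(np.uint8);b[:88]=0;b[130:]=0;b[:,:246]=0;b[:,278:]=0
n,l,st,cc=cv2.connectedComponentsWithStats(b);i=1+np.argmax(st[1:,4]);q=ray(s,T,cc[i],.141)[0];print(st[i],cc[i],q,'bar',(q-END)@AX*1000,np.median(P[l==i][:,2]))
print('case top z',P[80:140:8,262,2],'mouth model', -146.7)
go(q[0],q[1],.35,185.1)
```

```text
[251  95  22  24 505] [261.4455 106.7069] [0.6172 0.0523 0.141 ] bar -147.06303752913385 0.14158558243606173
case top z [0.1272 0.1265 0.1418 0.141  0.1418 0.1281 0.1277 0.1285] mouth model -146.7
tcp [0.615  0.1191 0.393 ] shift [ 0.0429  0.0035 -0.0668] turn [-0.0192  0.1258 -0.2312] n 1.2720359074077463 f [ 1.0325 -0.8232  0.2356] op 0.0007602438433861994
```

```bash
python3 -m inch '[0,0.001,-0.035,0,0,0,0,0,0.001,-0.031,0,0,0,0,0.015,0,0,0,0,0,0,0.015,0,0,0,0,-0.2,0,0,0,0,0,0,0,0,0,0,0,0,0,0,0]'
python3 -c "
from meas import *
go(.6178,.0523,.325,185.1)"
```

```text
clock: 41.6
tool_pos: [0.6188, 0.0526, 0.3611]
orientation: [7.4, 89.9, 102.6]
force: [-0.1, -0.1, 0.7]
opening: 0.0003
tcp [0.6188 0.0526 0.3611] shift [ 0.0361  0.001  -0.0003] turn [ 0.054   0.1259 -0.0165] n 0.5770940710790801 f [-0.1386 -0.1459  0.7094] op 0.0003378767058574492
```

```bash
python3 -m inch '[0.015,0.001,0,0,0,0,0,0.013,0,0,0,0,0,0,0.004,0,0,0,0,0,0,0,0,0,0,0,0,0,0,0,0,0,0,0,0]'
python3 -c "
from meas import *
go(.6178,.0523,.311,185.1)"
```

```text
clock: 42.22
tool_pos: [0.6178, 0.0536, 0.3269]
orientation: [5.9, 89.9, 101.2]
force: [0.5, -0.2, -0.1]
opening: 0.0005
tcp [0.6178 0.0536 0.3269] shift [ 0.0159  0.0001 -0.0013] turn [ 0.1302  0.123  -0.0129] n 0.25487680290815534 f [ 0.4606 -0.1727 -0.0534] op 0.00047889468451362514
```

```bash
for i in 1; do python3 -m inch '[0.005,0,-0.001,0,0,0,0,0.004,0,0,0,0,0,0]'; done; python3 -m inch '[0.003,0,0,0,0,0,0]'; python3 -m inch '[0.003,0,0,0,0,0,0]'
```

```text
clock: 42.48
tool_pos: [0.6181, 0.0525, 0.3183]
orientation: [-29.4, 89.8, 65.9]
force: [-0.4, -0.3, 1.7]
opening: 0.0003
clock: 42.6
tool_pos: [0.6181, 0.0525, 0.3153]
orientation: [-31.1, 89.8, 64.1]
force: [-0.6, -0.3, 1.9]
opening: 0.0006
clock: 42.72
tool_pos: [0.6181, 0.0525, 0.3123]
orientation: [-34.7, 89.8, 60.5]
force: [-1.8, -0.1, 2.1]
opening: 0.0003
```

```bash
python3 -m inch '[0.002,0,0,0,0,0,0]'; python3 -m inch '[0.002,0,0,0,0,0,0]'; python3 -m inch '[0.001,0,0,0,0,0,0]'
```

```text
clock: 42.85
tool_pos: [0.6185, 0.0525, 0.3114]
orientation: [-55.2, 89.8, 40.1]
force: [-4.4, 1.1, 16.1]
opening: 0.0004
clock: 42.98
tool_pos: [0.619, 0.0526, 0.3115]
orientation: [-72.7, 89.7, 22.6]
force: [-6.0, 0.5, 19.1]
opening: 0.0009
clock: 43.1
tool_pos: [0.619, 0.0526, 0.3118]
orientation: [-76.2, 89.6, 19.1]
force: [-3.9, 0.7, 5.6]
opening: 0.0004
```

```bash
python3 -m inch '[0.002,0,0,0,0,0,0,-0.01,0,0,0,0,0,0,-0.03,0,0,0,0,0,0,-0.04,0,0.03,0,0,0,0,0,0,0.036,0,0,0,0,0,0,0,0,0,0,0,0,0,0,0,0,0,0]'
python3 -c "
from meas import *
go(.6162,.12,.40,185.1)
s,T,o=snap('wrist');np.savez('/tmp/w15.npz',c=s['color'],P=cloud(s,T),T=T,K=s['K']);save(s,'pics/w15.png',(200,0,320,200),3)
P=cloud(s,T);print(P[60:140:5,262,2])
s,T,o=snap('scene');save(s,'pics/s15.png',(200,140,360,260),5);P=cloud(s,T)
"
```

```text
clock: 43.98
tool_pos: [0.6126, 0.1193, 0.395]
orientation: [-77.3, 89.4, 18.0]
force: [1.0, 0.9, -1.1]
opening: 0.0002
tcp [0.6126 0.1193 0.395 ] shift [-0.0049 -0.0037  0.0004] turn [0.2208 0.127  0.5596] n 0.09899784263973278 f [ 1.0005  0.8914 -1.1026] op 0.00024586426359273357
[0.1251 0.1272 0.1273 0.1276 0.1277 0.1272 0.1284 0.1326 0.1334 0.1337
 0.1331 0.1334 0.1271 0.1268 0.1263 0.1266]
```

View pics/w15.png

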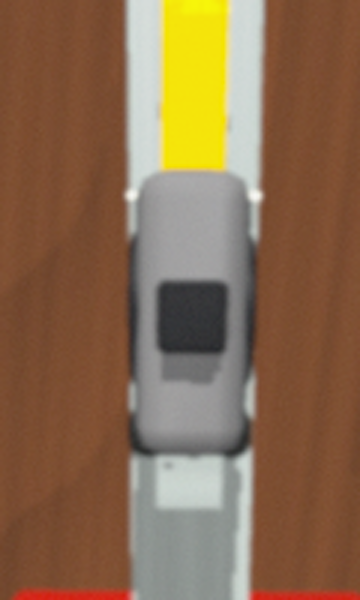

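View pics/s15.png

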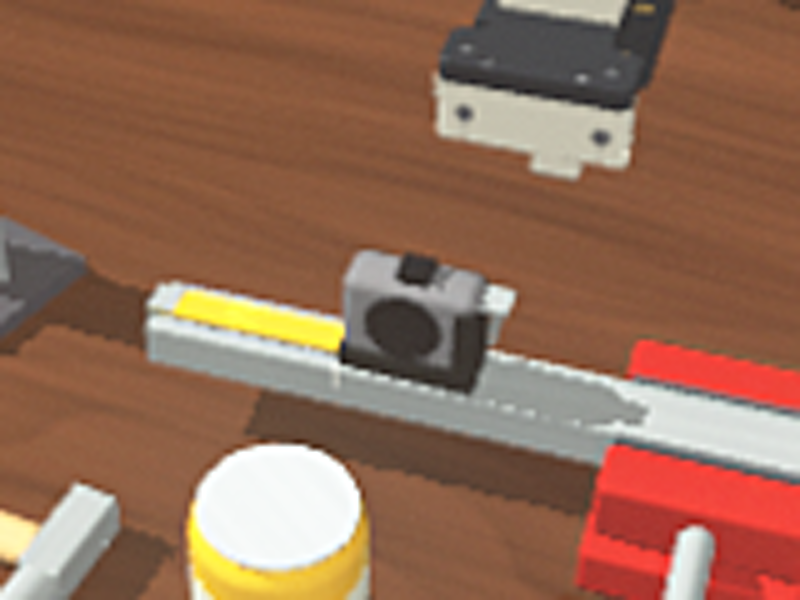

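The button now stands 6 mm above the case top, as it should when fully down. One more look covers the mouth, the hook, the pieces and the bystanders.

```bash
python3 -m inch '[-0.02,-0.003,-0.03,0,0,0.5,0,-0.01,-0.002,-0.035,0,0,0,0,0,0,0,0,0,0,0,0,0,0,0,0,0,0]'
python3 -c "
from meas import *
s,T,o=snap('wrist');np.savez('/tmp/w16.npz',c=s['color'],P=cloud(s,T),T=T,K=s['K']);save(s,'pics/w16.png',(190,0,350,210),3.5)
print(o['tool_pos'])
g=cv2.cvtColor(s['color'],cv2.COLOR_RGB2GRAY)
"
```

```text
clock: 44.58
tool_pos: [0.6235, 0.0506, 0.4233]
orientation: [74.1, 89.8, 169.3]
force: [-0.2, -0.6, -0.0]
opening: 0.0006
[0.6235 0.0506 0.4233]
```

View pics/w16.png

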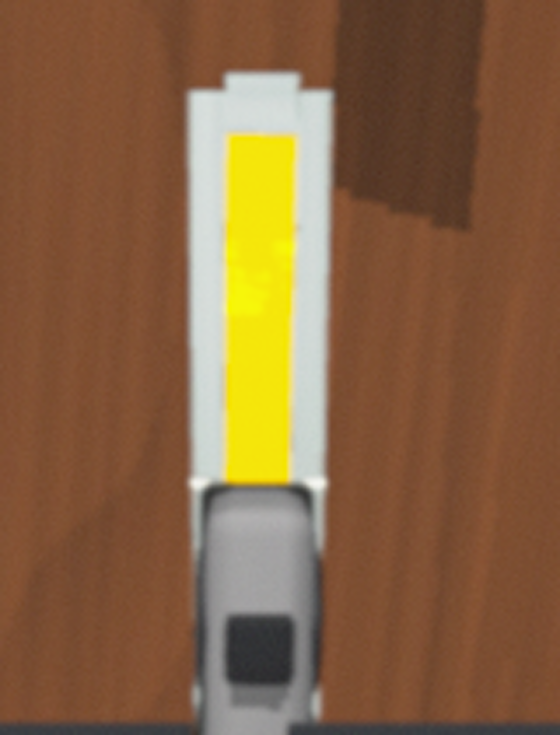

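```bash
python3 - <<'E'
from meas import *
d=np.load('/tmp/w16.npz');c=d['c'].astype(float).mean(2);s={'K':d['K']};T=d['T']
def e(u0,u1,a,b):
    p=c[a:b,u0:u1].mean(1);dd=np.abs(np.diff(p));dd[dd<dd.max()*.25]=0;return a+(np.arange(len(dd))*dd).sum()/dd.sum()+.5
r1=e(246,252,18,34);r2=e(278,283,18,34);rh=e(257,273,14,28)
f=lambda u,v,z:(ray(s,T,(u,v),z)[0]-END)@AX*1000
print(r1,r2,rh,'end',f(249,r1,.065),f(280,r2,.065),'hook outer (z .069)',f(265,rh,.069))
rm=[ (u,e(u0:=u-3,u+4,132,146)) for u in(258,264,270)];print(rm,[f(u,v,.069) for u,v in rm])
for u in range(244,248): print(u,[int(x) for x in c[132:146,u]])
for u in range(279,285): print(u,[int(x) for x in c[132:146,u]])
print('line ~',f(247,138,.065),f(282,138,.065))
E
python3 -c "
from meas import *
s,T,P=pieces();save(s,'pics/t16.png',(30,110,430,290),2)"
```

```text
25.35127737226277 25.35649461145774 20.361169837914023 end 0.0764643551871923 0.11097034793974596 hook outer (z .069) 3.595247814582363
[(258, np.float64(139.0268031189084)), (264, np.float64(139.38958534233365)), (270, np.float64(138.82305127136306))] [np.float64(-111.12985081362322), np.float64(-111.51103245072235), np.float64(-110.90885674826238)]
244 [130, 133, 129, 137, 159, 185, 183, 155, 136, 131, 129, 127, 127, 127]
245 [174, 174, 172, 176, 199, 228, 228, 204, 176, 164, 163, 161, 161, 159]
246 [200, 199, 197, 199, 217, 236, 237, 218, 184, 167, 162, 164, 161, 162]
247 [206, 209, 207, 205, 218, 234, 231, 199, 157, 135, 126, 123, 126, 122]
279 [206, 206, 207, 207, 222, 238, 235, 205, 159, 137, 127, 126, 125, 127]
280 [201, 202, 202, 206, 222, 240, 240, 222, 194, 175, 168, 165, 167, 164]
281 [189, 188, 186, 194, 217, 237, 237, 220, 193, 182, 176, 171, 171, 169]
282 [153, 155, 155, 162, 187, 216, 215, 186, 161, 151, 145, 141, 139, 141]
283 [112, 110, 109, 116, 133, 153, 154, 134, 118, 109, 102, 103, 102, 102]
284 [84, 86, 86, 85, 89, 99, 99, 91, 89, 85, 82, 84, 84, 84]
line ~ -110.42835286806417 -110.41192972248886
piece [ 536.9 -730.9] [47.8 22.5] jaw yaw 105.4 z 0.0236
```

View pics/t16.png

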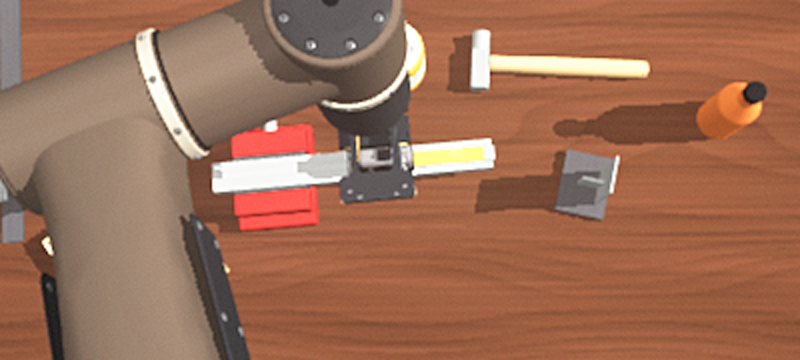

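The hook's inner face is within about 0.5 mm of the bar end and the mouth is within about 1 mm of the line. The arm hides the tray in the top view, so I swing it clear for a last look.

```bash
python3 -m inch '[-0.03,0.01,-0.01,0,0,0,0,-0.02,0.02,-0.04,0,0,0,0,0,0.02,-0.05,0,0,0,0,0,0.02,-0.05,0,0,0,0,0,0.02,-0.05,0,0,0,0,0,0.02,-0.05,0,0,0,0,0,0,0,0,0,0,0,0,0,0,0,0,0,0]'
python3 -c "
from meas import *
s,T,P=pieces();save(s,'pics/t17.png',(30,110,430,290),2)
s,T,o=snap('scene');save(s,'pics/s17.png',None,1.5)"
```

```text
clock: 45.68
tool_pos: [0.5358, -0.2096, 0.4724]
orientation: [90.0, 89.6, -174.3]
force: [0.3, -0.1, 0.2]
opening: 0.0005
piece [542.4 393.4] [41.3 42.4] jaw yaw 217.2 z 0.0314
piece [ 537.6 -731.1] [44.4 22.1] jaw yaw 100.0 z 0.0235
piece [486.4 465.9] [39.8 42.3] jaw yaw 217.8 z 0.0319
piece [483.2 352.4] [39.7 45.9] jaw yaw 216.4 z 0.0318
piece [450.6 390.3] [39.9 43.9] jaw yaw 217.4 z 0.0320
```

View pics/t17.png

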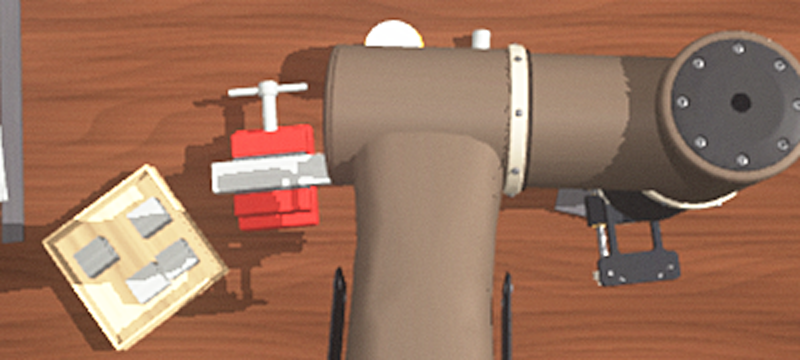

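View pics/s17.png

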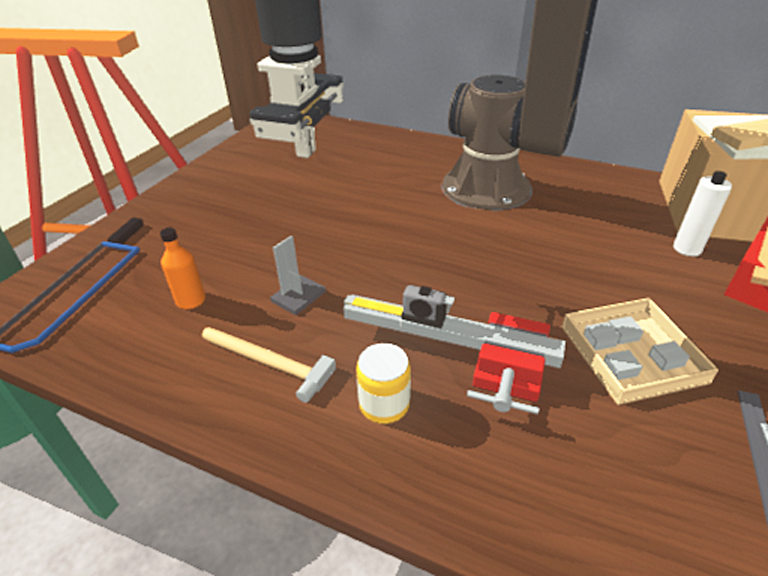

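```bash
python3 -m inch '[0,0,0,0,0,0,0,0,0,0,0,0,0,0]'; python3 -c "
from plant import ctrl
print(ctrl.close_job())"
```

```text
clock: 46.02
tool_pos: [0.5368, -0.2071, 0.4723]
orientation: [89.6, 89.6, -174.5]
force: [-0.2, -0.3, -0.5]
opening: 0.0004
the job is handed in; nothing more can be done
None
```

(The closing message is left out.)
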